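# Set up a honey filler: jar under the spout, dosing lever to the pointer

## Robot

A 6-joint arm with a two-finger parallel gripper is mounted at the origin on the work surface. World frame = base frame: x ahead of the robot, y to its left, z up, the work surface at z = 0. Lengths are in mm, angles in rad, forces in N, time in s.
With the tool pointing down it reaches from about 275 to 1000 mm from the base axis. Payload 8.4 kg.
Tool frame: the origin (TCP) lies at the very end of the fingers, on their centre line; the grasp point (between the pads) lies 19 mm behind it; x points along the fingers, y is the direction in which the jaws open and shut, and the axes are right-handed (so a half turn about x gives the same grasp; the last joint's range is limited). The gripper opens to 85 mm and grips with 20 to 120 N. Pads are 22 mm wide; open, the fingers measure 114 mm over their backs; the gripper's body (76 mm by 85 mm) begins 54 mm behind the grasp point. The pads swing forward as they close: fully open they stand 13 mm farther back than shut.
Start: joints at [-1.108, 0.353, 1.633, -0, 1.155, -0.002], TCP at [280.151, -558.698, 231.281] pointing down, gripper open.
Joint ranges: [-2.63, 2.63], [-0.92, 2.1], [0.06, 2.66], [-1.3, 4.44], [0, 2.69], [-3.02, 3.02]. Speed limits (rad/s): [2.22, 2.22, 2.79, 3.14, 3.14, 3.14].

## Interface

Orientations are given as [roll, pitch, yaw] about the fixed x, y, z axes, in that order (R = Rz(yaw) Ry(pitch) Rx(roll)).
In Python, from rig import r, grab_frame, camera_params, sign_off gives the robot as it stands.
- The arm moves only by the tool drive_tool, never from a script. Its argument "rows" is one flat list of numbers, 7 for each row, row after row: the shift along the tool's x, y, z in mm, then the turn, a rotation vector about the tool's x, y, z in degrees, then the opening in per cent of the stroke, from 0 (shut) to 100 (fully open). In form: [x, y, z, rx, ry, rz, fingers, x, y, z, rx, ry, rz, fingers, ...]. A call has 1 to 10 rows; each row is the pose to reach, as a shift and turn from the pose measured when the call began, along the tool's axes at that moment; what a row does not reach only later rows make up. A row lasts 1/8 s, in which the tool goes at most 62.5 mm and 10.7 degrees, less where a joint would pass 70% of its speed; a pose out of reach is approached as far as the arm can. A call with a gripper value outside its range is refused whole. The fingers move at their own pace and stop on an object; "newtons" is the grip in N (left out, the last holds). Time passes only in rows, so rows that repeat a pose let the fingers close. It gives the time, the measured TCP pose, the force and the opening at its end, in the units of the state.
- r.sense(): the state, without advancing time (a new reading comes with each control period).
- grab_frame(name): name is "side" or "top"; returns the picture (384x512x3 uint8, red, green, blue); there is no depth.
- camera_params(name): a dict with "vertical_fov" (degrees; the focal length in pixels is half the picture's height over the tangent of half this angle, whatever the lens; pixels are square), "cx", "cy" (the principal point, pixels), "k1" (the pictures are not rectified: a ray, as slopes to the right and down, at radius r is drawn at 1 + k1 r^2 times it, then the intrinsics apply), "pose" (4x4, takes a point from camera to world coordinates). Camera axes: x right, y down, z forward; pixel columns grow to the right and rows downward; lengths in mm; the calibration is good to about 2 mm. A picture is of the moment at which its call begins. camera_params takes no time and is no camera call.
- sign_off(): hands the job in, once; it reports no verdict.
The state is a dict: "clock": time; "qpos": joint angles; "qvel": joint speeds; "joint_efforts": joint torques, N m; "eef_pos": TCP position; "tcp_rot": TCP orientation; "contact_force": force on the tool from outside, world axes, zero at the start; "wrist_torque": the same for the moment, N m; "opening": opening from 0.0 (shut) to 1.0 (fully open).
Only numpy, scipy, OpenCV 4.12 (cv2) and the standard library are available. Lean on these libraries where they do the work, as an engineer would, in place of code of your own. Each camera call takes 0.05 s, during which the arm holds its last target.

## Task

Take the empty open jar from the round tray and stand it upright on the white rest of the honey filler, centred under the spout, and let go of it. Only then swing the filler's knob-ended dosing lever up until it is exactly in line with the black set-pointer on its dial, and leave it there. Do not move the pointer, and leave the lidded jars on the tray where they are.

Things in the scene. Friction and masses are not known exactly. Their poses are not given: they have to be found in the camera images.
- jar_center (a point): Empty clear-glass jar, open at the top, standing on the round tray: 60 mm across up to 68 mm of its height, then a shoulder to a 50 mm neck, 90 mm high, 3 mm wall, about 0.14 kg. The point is on its axis, 45 mm above its underside; z is the jar's axis, up.
- full_a_center (a point): A lidded jar of honey on the tray: as wide as the empty one, 92 mm high, 54 mm wide brass-coloured lid, amber inside. The point is on its axis, 46 mm above its underside.
- full_b_center (a point): The other lidded jar of honey on the tray, same shape; same point. The three jars stand 156 mm apart (axis to axis) on the tray, a disc 280 mm across and 10 mm high.
- rest (a point): Centre of the top of the filler's jar rest, a white disc 110 mm wide, 12 mm above the table, straight below the spout. The point has the filler's axes: x away from the robot, y left towards the lever, z up. The filler is open to -x and +x; its column stands to the right, 125 to 205 mm on the -y side and 0 to 90 mm on the +x side, up to the head, 280 mm high.
- spout (a point): Centre of the spout's mouth, 20 mm wide, 148 mm above the rest. Over it is the filler's head, underside about 205 mm above the table, from 25 mm in front (filler's -x) to 65 mm behind the spout and from 45 mm left to 205 mm right of it. So an upright gripper has no room over a jar on the rest; one leaning back about 45 degrees to the filler's -x side has.
- hinge (a point): Hinge of the dosing lever, 165 mm left (filler's +y) of the spout axis and 85 mm above the table; the hinge axis is the filler's y. The lever moves in the filler's x-z plane through this point. A valve block 100 mm high stands beside it, 16 to 52 mm to its right; the dial disc (60 mm radius) is 18 mm to its left.
- lever_knob (a point): Centre of the black drum-shaped knob at the end of the dosing lever: 36 mm diameter and 36 mm long along the hinge axis (filler's y), with flat ends; 130 mm from the hinge on an 11 mm steel rod. It is free on all sides for a gripper. The point has the filler's axes when the lever joint reads 0 and turns with the lever.
- lever (a joint): Angle of the dosing lever, 0 to 1.9 rad. At 0 (closed) it leans 1.05 rad from vertical towards the filler's -x (towards the robot); it grows as the lever swings up and over to the +x side, upright at 1.05. Stiff: it needs about 3 to 5 N at the knob and stays where it is left.
- pointer (a joint): Angle of the black set-pointer on the dial, same hinge axis, zero and direction as the lever: the lever is in line with the pointer when both read the same. It stays where it is unless pushed.
- pointer_tip (a point): Tip of the set-pointer, a 12 mm wide black strip on the outer face of the dial disc, bent over the disc's edge towards the lever. The point is 82 mm from the hinge, in the lever's plane of motion. The point has the filler's axes when the pointer joint reads 0 and turns with the pointer.
Things that resemble listed ones, but are neither listed nor needed, are in the scene too. Of the things that look like the part that bears jar_center, the largest one is meant.

How it is judged (in metres and radians):
On the way, in this order (a step that is already met when the one before it is completed fails the run):
1. the empty jar stands upright on the rest, centred under the spout, released, the lever still closed (horizontal distance between jar_center and rest below 0.015 m and z of jar_center in the frame of rest between 0.04 and 0.05 m and angle between jar_center's own z axis and vertical below 0.1 rad and contact force between the fingers and anything else below 0.3 N and value of joint lever below 0.4 rad), for 0.2 s.
2. the lever is in line with the pointer (angle between the x axis of lever_knob and the x axis of pointer_tip, either way round below 0.07 rad), for 0.2 s.
At the end, for the whole second after the job is handed in: The empty jar stands upright (within 0.1 rad) on the rest, its axis within 15 mm of the rest's centre; the lever is within 0.07 rad of the pointer and at rest; the fingers touch nothing (horizontal distance between jar_center and rest below 0.015 m and z of jar_center in the frame of rest between 0.04 and 0.05 m and angle between jar_center's own z axis and vertical below 0.1 rad and angle between the x axis of lever_knob and the x axis of pointer_tip, either way round below 0.07 rad and velocity of joint lever between -0.05 and 0.05 rad/s and contact force between the fingers and anything else below 0.3 N).
It fails at once if the lever is opened (past 0.4 rad) while the jar is not under the spout (more than 30 mm off) (value of joint lever above 0.4 rad and horizontal distance between jar_center and rest above 0.03 m).
It fails at once if the pointer is moved (more than 6 mm at its tip) (distance of pointer_tip from where it was at the start of the episode above 0.006 m).
It fails at once if a lidded jar on the tray is moved more than 30 mm (distance of any of full_a_center, full_b_center from where it was at the start of the episode above 0.03 m).
It also fails if it takes over 64 s, if anything falls off the work surface, if the arm or the gripper's body presses on something with over 40 N, if the wrist force passes 120 N, or if a joint passes its speed limit or range.

## Working session

There is one attempt and no reset: what is moved stays moved. The work goes in short steps, Python scripts to look and compute and a tool call to move; the robot and the scene stay as the last step left them, time stands still between calls to the robot, and variables do not carry over. Pictures are saved under pics/ and viewed, and the job is handed in when it is done.

Besides the shell and the picture viewer there is one more tool, called by a JSON object that holds its "fn" and its "kwargs", one argument or row to a line. drive_tool: Moves the arm, as the interface text tells. Its arguments: {"type":"object","properties":{"rows":{"type":"array","items":{"type":"number"}},"newtons":{"type":"number"}},"required":["rows"]}

```bash
ls; mkdir -p pics
python3 - <<'E'
from rig import r, grab_frame, camera_params
import cv2,numpy as np
print(r.sense())
for n in("side","top"):
    p=camera_params(n);print(n,p)
    cv2.imwrite(f"pics/{n}0.png",cv2.cvtColor(grab_frame(n),cv2.COLOR_RGB2BGR))
E
```

```text
pics
{'clock': 0.0, 'qpos': array([-1.10842376e+00,  3.53659646e-01,  1.63407265e+00, -3.26270853e-05,
        1.15520349e+00, -2.41101493e-03]), 'qvel': array([-0.00030705, -0.00043895,  0.00048753, -0.00154491,  0.00174346,
        0.00108369]), 'joint_efforts': array([-8.71709744e-04, -6.05241036e+01, -3.42078245e+01,  3.55936933e-06,
        8.94628989e-03,  1.27043046e-05]), 'eef_pos': array([ 279.93111742, -558.31167083,  230.58080387]), 'tcp_rot': array([-1.5510003 ,  1.56945286,  2.05538913]), 'contact_force': array([-0.06863876, -0.18501837,  0.08135126]), 'wrist_torque': array([ 0.04211444,  0.00745892, -0.02007796]), 'opening': 0.9994693388831881}
side {'vertical_fov': 56.20179676509752, 'cx': 256.03853168713374, 'cy': 186.91259160742672, 'k1': -0.05223017337008434, 'pose': array([[-8.26595682e-01, -3.78983913e-01,  4.16065828e-01,
         2.36554541e+00],
       [-5.62604324e-01,  5.75738926e-01, -5.93296776e-01,
         7.35604004e+02],
       [-1.46953595e-02, -7.24496987e-01, -6.89121298e-01,
         8.48288616e+02],
       [ 0.00000000e+00,  0.00000000e+00,  0.00000000e+00,
         1.00000000e+00]])}
top {'vertical_fov': 55.70414936994244, 'cx': 258.09981651378035, 'cy': 196.3377719520339, 'k1': -0.020918084617025698, 'pose': array([[-4.56332453e-03, -9.96479929e-01,  8.37073944e-02,
         3.89272960e+02],
       [-9.99925849e-01,  5.49212298e-03,  1.08688624e-02,
         1.37886717e+02],
       [-1.12903346e-02, -8.36515893e-02, -9.96431101e-01,
         1.10001300e+03],
       [ 0.00000000e+00,  0.00000000e+00,  0.00000000e+00,
         1.00000000e+00]])}
```

Create h.py:
```python
import cv2,numpy as np
from scipy.spatial.transform import Rotation as Ro
from scipy.optimize import least_squares
from rig import r, grab_frame, camera_params
CP={n:camera_params(n) for n in("side","top")}
def K(p):
    f=192/np.tan(np.radians(p["vertical_fov"])/2); return f
def ray(n,u,v):
    p=CP[n];f=K(p);d=np.array([(u-p["cx"])/f,(v-p["cy"])/f]);s=d.copy()
    for _ in range(20): s=d/(1+p["k1"]*(s@s))
    w=p["pose"][:3,:3]@np.array([s[0],s[1],1]);return p["pose"][:3,3],w/np.linalg.norm(w)
def proj(n,X):
    p=CP[n];f=K(p);X=np.atleast_2d(X);c=(X-p["pose"][:3,3])@p["pose"][:3,:3]
    s=c[:,:2]/c[:,2:];s=s*(1+p["k1"]*(s**2).sum(1,keepdims=True))
    return s*f+[p["cx"],p["cy"]]
def onz(n,u,v,z):
    o,d=ray(n,u,v);return o+d*(z-o[2])/d[2]
def tri(a,b):
    A=[];B=[]
    M=np.zeros((3,3));q=np.zeros(3)
    for n,(u,v) in(("side",a),("top",b)):
        o,d=ray(n,u,v);P=np.eye(3)-np.outer(d,d);M+=P;q+=P@o
    X=np.linalg.solve(M,q);g=[np.linalg.norm((np.eye(3)-np.outer(ray(n,*w)[1],ray(n,*w)[1]))@(X-ray(n,*w)[0])) for n,w in(("side",a),("top",b))]
    return X,g
def snap(n,name):
    im=cv2.cvtColor(grab_frame(n),cv2.COLOR_RGB2BGR);cv2.imwrite(f"pics/{name}.png",im);return im
def crop(im,x0,y0,x1,y1,s,name):
    cv2.imwrite(f"pics/{name}.png",cv2.resize(im[y0:y1,x0:x1],None,fx=s,fy=s,interpolation=cv2.INTER_CUBIC))
```

```text
(no output)
```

View pics/side0.png

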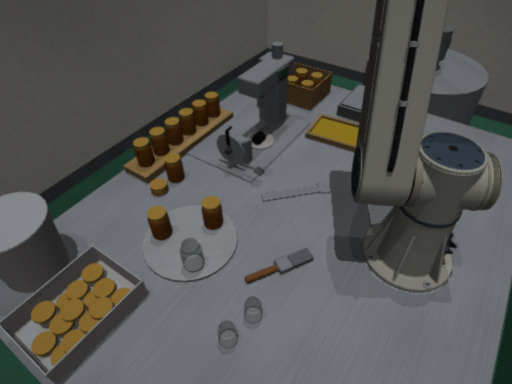

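View pics/top0.png

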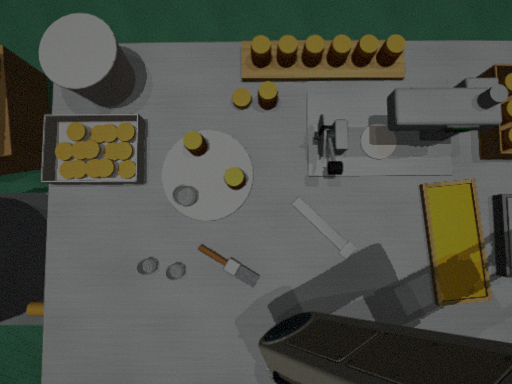

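Run:
```python
from h import *
s=cv2.imread("pics/side0.png");t=cv2.imread("pics/top0.png")
def en(i): return np.clip(i.astype(float)*1.8,0,255).astype(np.uint8)
crop(en(s),135,180,245,280,7,"s_tray");crop(en(s),190,35,310,180,4,"s_fil")
crop(en(s),210,120,280,180,9,"s_dial")
crop(en(t),155,125,260,225,6,"t_tray");crop(en(t),300,70,460,185,5,"t_fil")
```

```text
(no output)
```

View pics/s_tray.png

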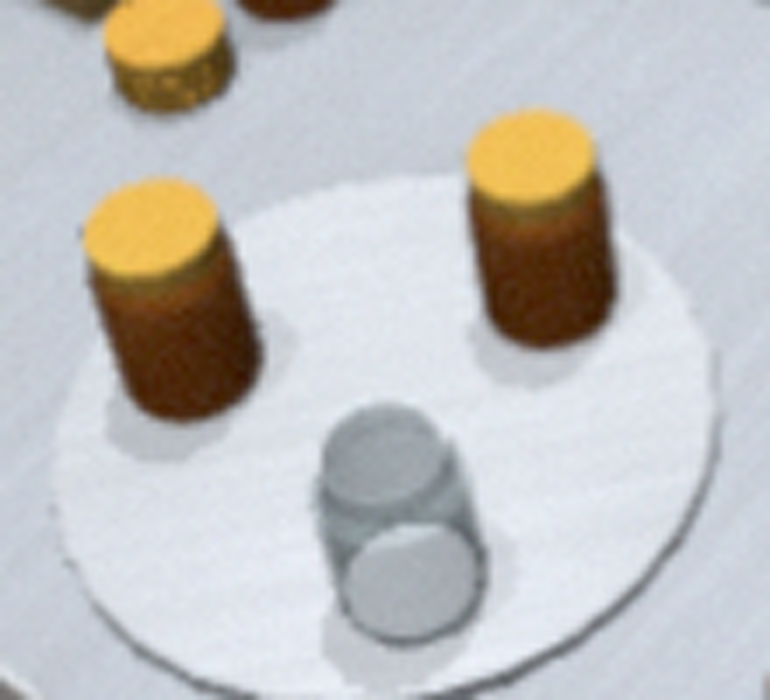

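View pics/s_fil.png

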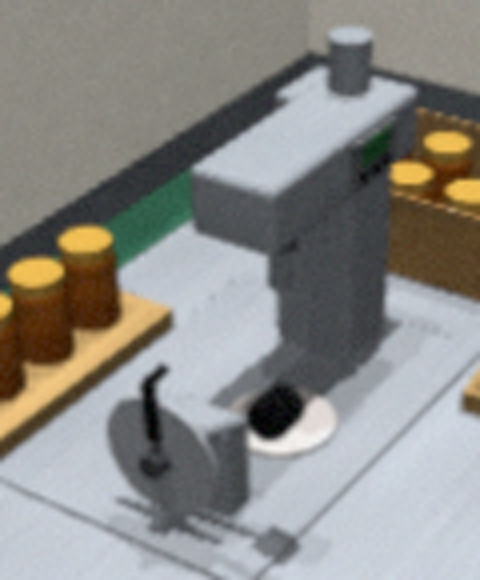

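View pics/s_dial.png

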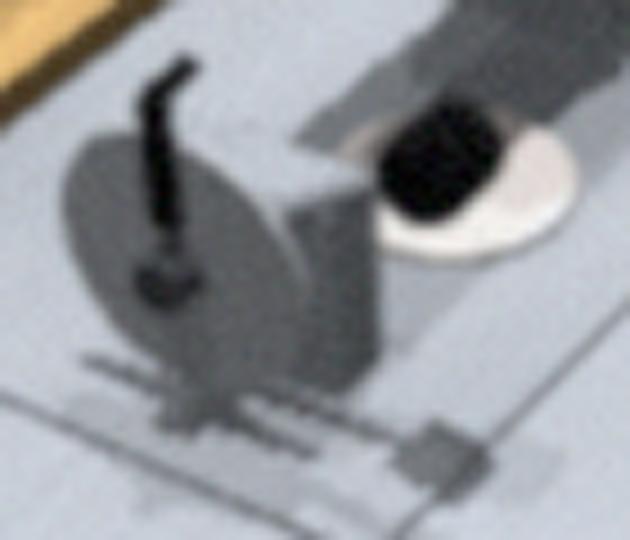

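View pics/t_tray.png

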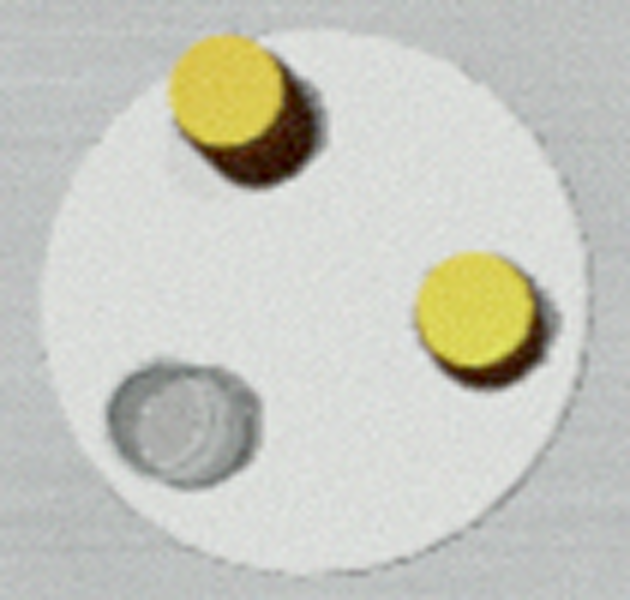

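View pics/t_fil.png

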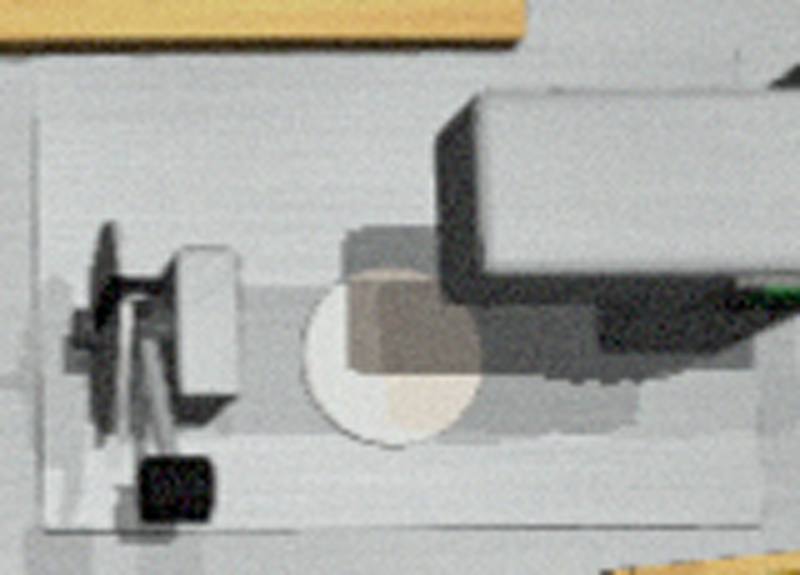

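Run:
```python
from h import *
def circ(n,pts,s,off,z,R):
    P=np.array([onz(n,p[0]/s+off[0],p[1]/s+off[1],z)[:2] for p in pts])
    f=least_squares(lambda c:np.hypot(*(P-c[:2]).T)-c[2],[*P.mean(0),R]).x
    g=least_squares(lambda c:np.hypot(*(P-c[:2]).T)-R,P.mean(0)).x
    print(n,"free",f.round(1),"fixed",g.round(1))
print("rest");circ("top",[(303,360),(392,446),(482,345),(333,430),(452,425),(315,315),(350,278),(400,269)],5,(300,70),12,55)
circ("side",[(578,185),(545,232),(500,252),(450,262),(400,250),(376,235)],9,(210,120),12,55)
print("tray");circ("top",[(41,290),(586,290),(315,28),(310,575),(120,98),(510,98),(110,475),(505,485)],6,(155,125),10,140)
circ("side",[(52,480),(715,400),(440,175),(60,540),(330,690)],7,(135,180),10,140)
print("lid a");circ("top",[(170,92),(284,92),(227,35),(227,149)],6,(155,125),102,27)
circ("side",[(84,238),(219,205),(160,178),(140,278)],7,(135,180),102,27)
print("lid b");circ("top",[(416,310),(534,310),(475,251),(475,369)],6,(155,125),102,27)
circ("side",[(466,160),(597,155),(535,108),(530,207)],7,(135,180),102,27)
# jar
print("jar bottom side");circ("side",[(342,585),(487,575),(405,643),(420,524)],7,(135,180),10,30)
print("jar top side");circ("side",[(322,465),(447,450),(390,403),(378,508)],7,(135,180),100,25)
for pts in [[(45,528),(760,525)],[(45,528),(36,60)]]:
    P=[onz("top",p[0]/5+300,p[1]/5+70,3) for p in pts];d=P[1]-P[0];print(np.array(P).round(1),np.degrees(np.arctan2(d[1],d[0])),np.linalg.norm(d))
print("knob",tri((258.9,137.8),(335.4,167.7)))
print("ptip",tri((231.1,127.2),(300+145/5,70+285/5)))
# head
for p in[(483,92),(483,273)]: print(onz("top",p[0]/5+300,p[1]/5+70,280).round(1))
```

```text
rest
top free [ 645.6 -217.    55.1] fixed [ 645.6 -217. ]
side free [ 638.1 -211.1   50.6] fixed [ 642.6 -214.4]
tray
top free [550.2 304.  139.1] fixed [550.2 304. ]
side free [547.4 304.7 138.3] fixed [547.3 304.1]
lid a
top free [631.6 330.9  26.9] fixed [631.6 330.9]
side free [628.6 334.   27.4] fixed [628.6 334. ]
lid b
top free [528.3 214.9  27.4] fixed [528.3 214.9]
side free [525.4 218.4  27.8] fixed [525.4 218.4]
jar bottom side
side free [479.  363.2  28.5] fixed [478.9 363.2]
jar top side
side free [474.6 366.6  23.7] fixed [474.7 366.5]
[[ 543.9   -5.2    3. ]
 [ 543.4 -440.9    3. ]] -90.0637620790641 435.6798642548883
[[543.9  -5.2   3. ]
 [838.   -4.7   3. ]] 0.09706194688030688 294.146411108837
knob (array([541.86758824, -54.5544914 , 158.67830128]), [np.float64(0.5774752962029995), np.float64(0.577475296202954)])
ptip (array([645.37490379, -39.11633301, 170.7541494 ]), [np.float64(2.7332941914421403), np.float64(2.7332941914421984)])
[ 708.1 -176.2  280. ]
[ 622.1 -172.8  280. ]
```

```bash
cat >> h.py <<'E'
def Rt(az,lean):
    # az,lean deg; lean 0 = pointing down, 90 = horizontal along az
    a,l=np.radians([az,lean]); ca,sa=np.cos(a),np.sin(a)
    hx=np.array([ca,sa,0]);x=np.sin(l)*hx+np.array([0,0,-np.cos(l)])
    y=YS*np.array([-sa,ca,0]);return np.column_stack([x,y,np.cross(x,y)])
YS=1
def plan(wps,tcp=True):
    """wps: list of (grasp-ref TCP pos, az, lean, open%, minrows)"""
    s=r.sense();p0=s["eef_pos"];R0=Ro.from_euler("xyz",s["tcp_rot"]);pc=p0;Rc=R0;rows=[]
    for p,az,lean,op,m in wps:
        p=np.array(p,float);T=Ro.from_matrix(Rt(az,lean))
        d=(Rc.inv()*T).as_rotvec();n=max(m,int(np.ceil(np.linalg.norm(p-pc)/60)),int(np.ceil(np.degrees(np.linalg.norm(d))/10.3)))
        for i in range(1,n+1):
            q=pc+(p-pc)*i/n;Q=Rc*Ro.from_rotvec(d*i/n)
            rows.append(np.r_[R0.inv().apply(q-p0).round(0),np.degrees((R0.inv()*Q).as_rotvec()).round(1),op])
        pc,Rc=p,T
    for k in range(0,len(rows),10): 
        print("CALL",k//10,"rows",len(rows[k:k+10]))
        print(", ".join("%g"%(x+0) for w in rows[k:k+10] for x in w))
def st():
    s=r.sense();R=Ro.from_euler("xyz",s["tcp_rot"]).as_matrix()
    print("t",round(s["clock"],2),"pos",s["eef_pos"].round(1),"x",R[:,0].round(3),"y",R[:,1].round(3),"F",s["contact_force"].round(1),"op",round(s["opening"],3),"q",s["qpos"].round(2))
E
python3 - <<'E'
from h import *
st()
s=cv2.imread("pics/side0.png");t=cv2.imread("pics/top0.png")
res=[]
for im,(x0,y0,x1,y1),name in((s,(248,128,270,148),"s"),(t,(325,160,346,176),"t")):
    g=im[y0:y1,x0:x1].max(2);m=(g<45).astype(np.uint8)
    n,l,stt,c=cv2.connectedComponentsWithStats(m);k=1+np.argmax(stt[1:,4])
    c0=(stt[k][:2]+stt[k][2:4]/2-.5+[x0,y0]);print(name,stt[k],c[k]+[x0,y0],c0);res.append((c0+c[k]+[x0,y0])/2)
X,g=tri(*res);print("knob",X.round(1),np.round(g,1))
H=np.array([644,-50.7,85]);d=X-H;print("dist",np.hypot(d[0],d[2]),"lever q",1.05+np.arctan2(d[0],d[2]))
for n in("side","top"):
  print(n,"hinge",proj(n,H))
  for q in np.arange(0,.3,.05):
    print(q,proj(n,H+130*np.array([np.sin(q-1.05),0,np.cos(q-1.05)])).round(1))
  for q in np.arange(.6,1.6,.1):
    dd=np.array([np.sin(q-1.05),0,np.cos(q-1.05)]);print("ptr",q.round(2),proj(n,[H+82*dd,H+[0,24,0]+82*dd,H+[0,24,0]+60*dd]).round(1).tolist())
E
```

```text
t 0.1 pos [ 280.  -558.3  230.7] x [-0.001  0.001 -1.   ] y [ 0.448 -0.894 -0.001] F [-0.6  0.4  0.3] op 1.0 q [-1.11  0.35  1.63  0.    1.16 -0.  ]
s [  4   1  14  16 144] [258.48611111 136.86805556] [258.5 136.5]
t [  2   1  16  14 190] [334.54210526 167.41052632] [334.5 167.5]
knob [541.2 -51.  165.5] [0.8 0.8]
dist 130.5263101673935 lever q 0.14365713812049163
side hinge [[234.13810029 146.15821399]]
0.0 [[260.8 141.7]]
0.05 [[259.9 140. ]]
0.1 [[259.  138.3]]
0.15000000000000002 [[258.  136.6]]
0.2 [[256.9 134.9]]
0.25 [[255.7 133.2]]
ptr 0.6 [[241.5, 131.9], [237.2, 135.4], [235.2, 139.4]]
ptr 0.7 [[239.6, 130.4], [235.3, 133.9], [233.8, 138.3]]
ptr 0.8 [[237.7, 129.1], [233.4, 132.6], [232.4, 137.3]]
ptr 0.9 [[235.7, 127.9], [231.4, 131.4], [231.0, 136.5]]
ptr 1.0 [[233.7, 127.0], [229.4, 130.4], [229.6, 135.8]]
ptr 1.1 [[231.8, 126.2], [227.4, 129.6], [228.1, 135.2]]
ptr 1.2 [[229.9, 125.7], [225.5, 129.1], [226.7, 134.8]]
ptr 1.3 [[228.0, 125.3], [223.6, 128.7], [225.4, 134.5]]
ptr 1.4 [[226.2, 125.2], [221.9, 128.6], [224.1, 134.4]]
ptr 1.5 [[224.6, 125.3], [220.2, 128.7], [222.9, 134.5]]
top hinge [[328.11685011 136.49972633]]
0.0 [[333.5 172.4]]
0.05 [[333.9 170.8]]
0.1 [[334.2 169.1]]
0.15000000000000002 [[334.6 167.3]]
0.2 [[334.9 165.4]]
0.25 [[335.3 163.4]]
ptr 0.6 [[333.5, 142.9], [324.3, 142.9], [323.0, 141.1]]
ptr 0.7 [[333.6, 139.8], [324.5, 139.8], [323.1, 138.9]]
ptr 0.8 [[333.8, 136.6], [324.6, 136.7], [323.2, 136.6]]
ptr 0.9 [[333.8, 133.4], [324.6, 133.5], [323.2, 134.4]]
ptr 1.0 [[333.8, 130.3], [324.6, 130.3], [323.2, 132.1]]
ptr 1.1 [[333.7, 127.2], [324.6, 127.3], [323.2, 129.9]]
ptr 1.2 [[333.6, 124.3], [324.4, 124.3], [323.1, 127.8]]
ptr 1.3 [[333.4, 121.4], [324.3, 121.5], [323.0, 125.8]]
ptr 1.4 [[333.1, 118.8], [324.0, 118.9], [322.8, 123.9]]
ptr 1.5 [[332.8, 116.4], [323.8, 116.4], [322.6, 122.1]]
```

```bash
sed -i 's/^YS=1/YS=-1/' h.py
python3 - <<'E'
from h import *
J=np.array([478,363.7,64]);x=Rt(37,45)[:,0];T=J+23*x
print(T,T-120*x)
plan([((400,-150,290),-10,15,100,8),(T-120*x,37,45,100,8)])
E
```

```text
[490.98857345 373.48759213  47.73654403] [423.22210327 322.42189406 132.58935778]
CALL 0 rows 10
-7, -39, -36, 4.6, 1.8, 0.6, 100, -15, -78, -73, 9.1, 3.6, 1.2, 100, -22, -117, -109, 13.7, 5.4, 1.8, 100, -29, -156, -145, 18.2, 7.3, 2.4, 100, -37, -195, -181, 22.8, 9.1, 3, 100, -44, -233, -218, 27.3, 10.9, 3.6, 100, -52, -272, -254, 31.9, 12.7, 4.3, 100, -59, -311, -290, 36.4, 14.5, 4.9, 100, -41, -357, -316, 31.4, 18.1, 3.9, 100, -24, -403, -342, 26.4, 21.6, 2.9, 100
CALL 1 rows 7
-6, -449, -368, 21.3, 25.1, 1.9, 100, 11, -494, -394, 16.2, 28.5, 0.9, 100, 29, -540, -419, 11.1, 31.9, 0, 100, 46, -586, -445, 5.9, 35.2, -1, 100, 64, -631, -471, 0.7, 38.5, -2, 100, 81, -677, -497, -4.6, 41.7, -3, 100, 99, -723, -523, -9.9, 44.9, -4, 100
```

{"fn": "drive_tool", "kwargs": {
  "rows": [-7,-39,-36,4.6,1.8,0.6,100,-15,-78,-73,9.1,3.6,1.2,100,-22,-117,-109,13.7,5.4,1.8,100,-29,-156,-145,18.2,7.3,2.4,100,-37,-195,-181,22.8,9.1,3,100,-44,-233,-218,27.3,10.9,3.6,100,-52,-272,-254,31.9,12.7,4.3,100,-59,-311,-290,36.4,14.5,4.9,100,-41,-357,-316,31.4,18.1,3.9,100,-24,-403,-342,26.4,21.6,2.9,100]
}}

```text
clock: 1.35
eef_pos: [404.9, -43.0, 255.0]
tcp_rot: [-3.038, 1.192, 0.105]
contact_force: [0.4, -0.0, 0.1]
opening: 1.002
```

Run:
```python
from h import *
st()
J=np.array([478,363.7,64]);x=Rt(37,45)[:,0];T=J+23*x
plan([(T-120*x,37,45,100,5)])
```

```text
t 1.35 pos [404.9 -43.  255. ] x [ 0.368  0.039 -0.929] y [ 0.009 -0.999 -0.038] F [ 0.4 -0.   0.1] op 1.002 q [-0.2  -0.23  2.27  0.17  0.75  1.26]
CALL 0 rows 7
19, -51, 4, -4.6, 3.1, -2.6, 100, 38, -103, 9, -9.1, 6.3, -5.3, 100, 58, -154, 13, -13.7, 9.4, -7.9, 100, 77, -206, 17, -18.2, 12.5, -10.5, 100, 96, -257, 22, -22.8, 15.6, -13.1, 100, 115, -309, 26, -27.3, 18.8, -15.8, 100, 135, -360, 30, -31.9, 21.9, -18.4, 100
```

{"fn": "drive_tool", "kwargs": {
  "rows": [19,-51,4,-4.6,3.1,-2.6,100,38,-103,9,-9.1,6.3,-5.3,100,58,-154,13,-13.7,9.4,-7.9,100,77,-206,17,-18.2,12.5,-10.5,100,96,-257,22,-22.8,15.6,-13.1,100,115,-309,26,-27.3,18.8,-15.8,100,135,-360,30,-31.9,21.9,-18.4,100,135,-360,30,-31.9,21.9,-18.4,100,135,-360,30,-31.9,21.9,-18.4,100]
}}

```text
clock: 2.48
eef_pos: [390.4, 267.1, 160.5]
tcp_rot: [-2.927, 0.888, 0.757]
contact_force: [-1.0, 0.2, -0.8]
opening: 0.998
```

Run:
```python
from h import *
st()
a=snap("side","s1");b=snap("top","t1")
crop(np.clip(a*1.8,0,255).astype(np.uint8),120,150,290,290,4,"s1c");crop(np.clip(b*1.8,0,255).astype(np.uint8),130,110,290,260,4,"t1c")
J=np.array([478,363.7,64]);x=Rt(37,45)[:,0];T=J+23*x
plan([(T,37,45,100,5)])
```

```text
t 2.48 pos [390.4 267.1 160.5] x [ 0.458  0.433 -0.776] y [ 0.552 -0.823 -0.134] F [-1.   0.2 -0.8] op 0.998 q [ 0.46  0.04  2.48  1.77  0.19 -0.22]
CALL 0 rows 5
36, -3, -8, -1.5, 1.3, 0.7, 100, 72, -7, -16, -3, 2.6, 1.5, 100, 108, -10, -24, -4.5, 3.8, 2.2, 100, 143, -13, -32, -6.1, 5.1, 2.9, 100, 179, -17, -40, -7.6, 6.4, 3.7, 100
```

View pics/s1c.png

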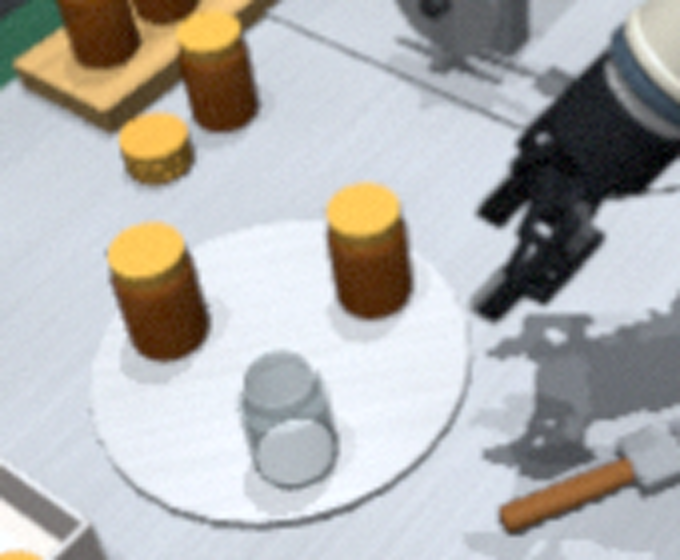

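View pics/t1c.png

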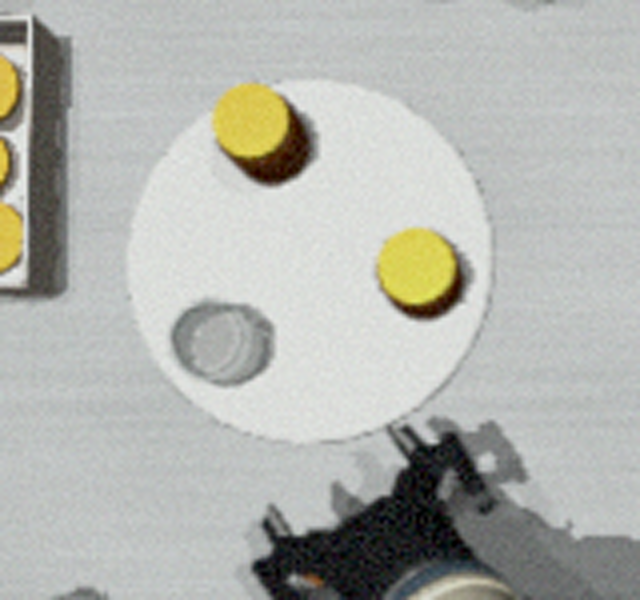

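```bash
cat > fk.py <<'E'
import numpy as np
from scipy.spatial.transform import Rotation as Ro
from scipy.optimize import least_squares
def fk(q,P):
    d1,a1,L2,L3,L6,e=P
    R=Ro.from_euler("z",q[0])*Ro.from_euler("y",q[1]);p=np.array([0,0,d1])+Ro.from_euler("z",q[0]).apply([a1,0,0])
    p=p+R.apply([0,0,L2]);R=R*Ro.from_euler("y",q[2]);p=p+R.apply([e,0,L3])
    R=R*Ro.from_euler("z",S4*q[3])*Ro.from_euler("y",q[4])*Ro.from_euler("z",S6*q[5])
    p=p+R.apply([0,0,L6]);M=R.as_matrix()
    return p,np.column_stack([M[:,2],M[:,0]*-1,-M[:,1]])
S4=S6=1
E
python3 - <<'E'
import fk;from fk import *
from h import r,Ro
s=r.sense()
D=[([-1.10842,.35366,1.63407,0,1.1552,-.0024],[279.95,-558.3,230.65],[-1.551,1.56945,2.0554]),
([-0.2,-0.23,2.27,.17,.75,1.26],[404.9,-43,255],[-3.038,1.192,.105]),
(s["qpos"],s["eef_pos"],s["tcp_rot"])]
for a in(1,-1):
 for b in(1,-1):
  fk.S4,fk.S6=a,b
  w=[1,.05,1]
  f=lambda P:np.concatenate([k*np.r_[fk.fk(q,P)[0]-p,300*(fk.fk(q,P)[1]-Ro.from_euler("xyz",o).as_matrix()).ravel()] for (q,p,o),k in zip(D,w)])
  sol=least_squares(f,[300,0,450,400,200,0]);print(a,b,sol.cost.round(1),sol.x.round(1))
  for q,p,o in D: print((fk.fk(q,sol.x)[0]-p).round(1),(fk.fk(q,sol.x)[1]-Ro.from_euler("xyz",o).as_matrix()).round(2).tolist())
E
```

```text
Traceback (most recent call last):
AttributeError: 'function' object has no attribute 'fk'
```

Run:
```python
import fk as F
import numpy as np
from scipy.optimize import least_squares
from h import r,Ro
s=r.sense()
D=[([-1.10842,.35366,1.63407,0,1.1552,-.0024],[279.95,-558.3,230.65],[-1.551,1.56945,2.0554]),
([-0.2,-0.23,2.27,.17,.75,1.26],[404.9,-43,255],[-3.038,1.192,.105]),
(s["qpos"],s["eef_pos"],s["tcp_rot"])]
for a in(1,-1):
 for b in(1,-1):
  F.S4,F.S6=a,b
  w=[1,.3,1]
  f=lambda P:np.concatenate([k*np.r_[F.fk(q,P)[0]-p,300*(F.fk(q,P)[1]-Ro.from_euler("xyz",o).as_matrix()).ravel()] for (q,p,o),k in zip(D,w)])
  sol=least_squares(f,[300,0,450,400,200,0]);print(a,b,sol.cost.round(1),sol.x.round(1))
  for q,p,o in D: print((F.fk(q,sol.x)[0]-p).round(1),abs(F.fk(q,sol.x)[1]-Ro.from_euler("xyz",o).as_matrix()).max().round(2))
```

```text
1 1 1.9 [305.4  -6.8 570.9 502.1 350.5  61.7]
[-1.3 -0.7  0.1] 0.0
[ 0.3  2.1 -1.7] 0.01
[ 0.  -0.1  0. ] 0.0
1 -1 45718.6 [305.4  -6.8 570.9 502.1 350.5  61.7]
[-1.3 -0.7  0.1] 0.0
[ 0.3  2.1 -1.7] 1.81
[ 0.  -0.1  0. ] 0.38
-1 1 347246.3 [-506.4  598.   195.2 -123.7 -345.1 -176.9]
[-1.3 -0.8  3. ] 0.0
[ -2.1   2.  -36.7] 0.28
[ 0.6 -0.9  0.3] 1.53
-1 -1 391333.8 [-506.4  598.   195.2 -123.7 -345.1 -176.9]
[-1.3 -0.8  3. ] 0.0
[ -2.1   2.  -36.7] 1.91
[ 0.6 -0.9  0.3] 1.76
```

```bash
cat >> fk.py <<'E'
P=[305.4,-6.8,570.9,502.1,350.5,61.7]
LO=np.array([-2.63,-.92,.06,-1.3,0,-3.02]);HI=np.array([2.63,2.1,2.66,4.44,2.69,3.02])
def ik(p,R,q0):
    f=lambda q:np.r_[(fk(q,P)[0]-p)/100,2*(fk(q,P)[1]-R).ravel()]
    s=least_squares(f,np.clip(q0,LO+1e-3,HI-1e-3),bounds=(LO,HI));return s.x,s.cost
E
python3 - <<'E'
from fk import *
from h import Rt,r,np
import h
q=r.sense()["qpos"]
for lean in(35,40,45,50):
  for YS in (-1,1):
    h.YS=YS
    for nm,J,az in(("pick",[478,363.7,64],37),("pre",[478,363.7,64],37),("place",[644,-215.7,66],0),("place",[644,-215.7,66],-18)):
      R=Rt(az,lean);x=R[:,0];T=np.array(J)+23*x-(120*x if nm=="pre" else 0)
      for q4 in(0,3.14):
        b=min((ik(T,R,[np.arctan2(J[1],J[0]),.4,2,q4,.3,w]) for w in(-1.5,1.5)),key=lambda z:z[1])
        if b[1]<1e-4: print(lean,YS,nm,az,q4,b[0].round(2))
E
```

```text
35 -1 pick 37 0 [ 0.65  0.48  2.23  3.16  0.17 -1.59]
35 -1 pick 37 3.14 [ 0.65  0.48  2.23  3.16  0.17 -1.59]
35 -1 pre 37 0 [ 0.65  0.17  2.32 -0.12  0.04  1.7 ]
35 -1 pre 37 3.14 [ 0.65  0.17  2.32 -0.12  0.04  1.7 ]
35 -1 place 0 0 [-0.44  0.55  2.03  1.59  0.25 -0.39]
35 -1 place 0 3.14 [-0.44  0.55  2.03  1.59  0.25 -0.39]
35 -1 place -18 0 [-0.33  0.54  2.06  3.04  0.07 -1.48]
35 -1 place -18 3.14 [-0.33  0.54  2.06  3.04  0.07 -1.48]
35 1 pick 37 3.14 [0.65 0.48 2.23 3.16 0.17 1.55]
35 1 pre 37 0 [ 0.65  0.17  2.32 -0.12  0.04 -1.44]
35 1 place 0 0 [-0.44  0.55  2.03  1.59  0.25  2.75]
35 1 place 0 3.14 [-0.44  0.55  2.03  1.59  0.25  2.75]
35 1 place -18 3.14 [-0.33  0.54  2.06  3.04  0.07  1.66]
40 -1 pick 37 0 [ 0.65  0.5   2.27  3.16  0.33 -1.58]
40 -1 pick 37 3.14 [ 0.65  0.5   2.27  3.16  0.33 -1.58]
40 -1 pre 37 0 [ 0.65  0.19  2.4   3.18  0.14 -1.6 ]
40 -1 pre 37 3.14 [ 0.65  0.19  2.4   3.18  0.14 -1.6 ]
40 -1 place 0 0 [-0.46  0.56  2.08  2.03  0.32 -0.84]
40 -1 place 0 3.14 [-0.46  0.56  2.08  2.03  0.32 -0.84]
40 -1 place -18 0 [-0.33  0.55  2.11  3.1   0.22 -1.54
[... 1050 characters left out ...]
37 0 [ 0.65  0.59  2.35  3.15  0.68 -1.57]
50 -1 pick 37 3.14 [ 0.65  0.59  2.35  3.15  0.68 -1.57]
50 -1 pre 37 0 [ 0.66  0.31  2.53  3.16  0.57 -1.58]
50 -1 pre 37 3.14 [ 0.66  0.31  2.53  3.16  0.57 -1.58]
50 -1 place 0 0 [-0.5   0.63  2.15  2.4   0.57 -1.25]
50 -1 place 0 3.14 [-0.5   0.63  2.15  2.4   0.57 -1.25]
50 -1 place -18 0 [-0.33  0.62  2.19  3.12  0.54 -1.56]
50 -1 place -18 3.14 [-0.33  0.62  2.19  3.12  0.54 -1.56]
50 1 pick 37 3.14 [0.65 0.59 2.35 3.15 0.68 1.57]
50 1 pre 37 3.14 [0.66 0.31 2.53 3.16 0.57 1.56]
50 1 place 0 0 [-0.5   0.63  2.15  2.4   0.57  1.89]
50 1 place 0 3.14 [-0.5   0.63  2.15  2.4   0.57  1.89]
50 1 place -18 3.14 [-0.33  0.62  2.19  3.12  0.54  1.58]
```

Run:
```python
from h import *
J=np.array([478,363.7,64]);x=Rt(37,45)[:,0];T=J+23*x
plan([(T-120*x,37,45,100,3)])
```

```text
CALL 0 rows 3
20, -8, -9, -2.5, 2.1, 1.2, 100, 40, -16, -18, -5, 4.3, 2.4, 100, 60, -24, -26, -7.6, 6.4, 3.7, 100
```

{"fn": "drive_tool", "kwargs": {
  "rows": [20,-8,-9,-2.5,2.1,1.2,100,40,-16,-18,-5,4.3,2.4,100,60,-24,-26,-7.6,6.4,3.7,100,60,-24,-26,-7.6,6.4,3.7,100,60,-24,-26,-7.6,6.4,3.7,100]
}}

```text
clock: 3.2
eef_pos: [421.8, 323.4, 133.8]
tcp_rot: [-3.134, 0.785, 0.653]
contact_force: [-0.2, 0.1, -0.0]
opening: 1.003
```

Run:
```python
from h import *
st()
J=np.array([478,363.7,64]);x=Rt(37,45)[:,0];T=J+23*x
print(T-120*x)
plan([(T-50*x,37,45,100,3),(T,37,45,100,3)])
```

```text
t 3.2 pos [421.8 323.4 133.8] x [ 0.562  0.43  -0.707] y [ 0.603 -0.798 -0.005] F [-0.2  0.1 -0. ] op 1.003 q [ 0.65  0.23  2.47  3.14  0.34 -1.56]
[423.22210327 322.42189406 132.58935778]
CALL 0 rows 6
24, 1, 0, 0, 0, 0.1, 100, 47, 1, 0, -0.1, 0, 0.2, 100, 71, 2, 1, -0.1, 0, 0.3, 100, 88, 2, 1, -0.1, 0, 0.3, 100, 105, 2, 1, -0.1, 0, 0.3, 100, 121, 2, 1, -0.1, 0, 0.3, 100
```

{"fn": "drive_tool", "kwargs": {
  "rows": [24,1,0,0,0,0.1,100,47,1,0,0,0,0.2,100,71,2,1,0,0,0.3,100,71,2,1,0,0,0.3,100]
}}

```text
clock: 3.7
eef_pos: [462.2, 352.6, 82.0]
tcp_rot: [-3.136, 0.786, 0.649]
contact_force: [-1.4, 0.2, -0.2]
opening: 0.998
```

Run:
```python
from h import *
st()
a=snap("side","s2");b=snap("top","t2")
i=[cv2.resize(np.clip(c*1.8,0,255).astype(np.uint8),None,fx=5,fy=5,interpolation=cv2.INTER_CUBIC) for c in (a[200:300,140:220],b[150:250,155:235])]
cv2.imwrite("pics/c2.png",np.hstack(i))
J=np.array([478,363.7,64]);x=Rt(37,45)[:,0];T=J+23*x
plan([(T,37,45,100,3)])
```

```text
t 3.7 pos [462.2 352.6  82. ] x [ 0.563  0.427 -0.708] y [ 0.601 -0.799 -0.004] F [-1.4  0.2 -0.2] op 0.998 q [ 0.65  0.43  2.39  3.14  0.46 -1.57]
CALL 0 rows 3
17, 0, 0, -0.1, 0, 0, 100, 34, 0, -1, -0.1, 0, 0, 100, 51, 0, -1, -0.2, 0, 0.1, 100
```

View pics/c2.png

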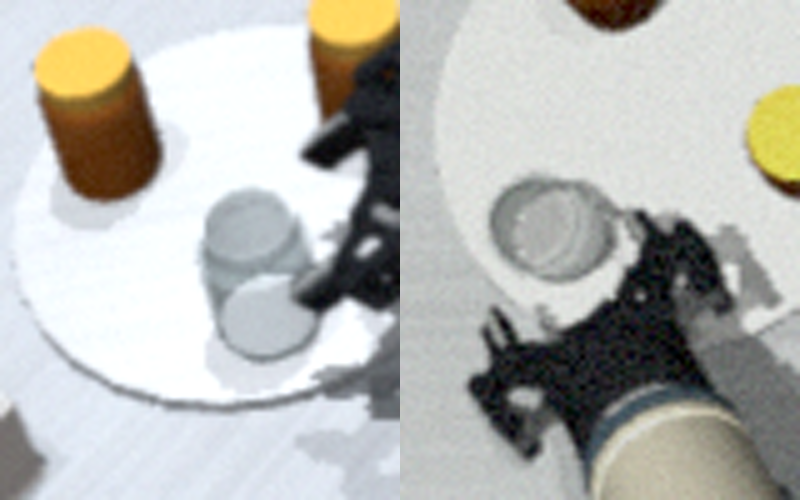

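Run:
```python
from h import *
s=r.sense();R=Ro.from_euler("xyz",s["tcp_rot"]).as_matrix();p=s["eef_pos"]
im=[]
for n,f,(x0,y0) in(("side","s2",(140,200)),("top","t2",(155,150))):
    a=cv2.resize(np.clip(cv2.imread(f"pics/{f}.png")*1.8,0,255).astype(np.uint8)[y0:y0+100,x0:x0+80],None,fx=5,fy=5,interpolation=cv2.INTER_CUBIC)
    def dr(X,c,):
        q=((proj(n,X)-[x0,y0]+.5)*5).astype(int); cv2.polylines(a,[q.reshape(-1,1,2)],False,c,1)
    th=np.linspace(0,2*np.pi,60)
    for z,rr in((10,30),(78,30),(100,25)): dr(np.c_[478+rr*np.cos(th),363.7+rr*np.sin(th),z+0*th],(0,0,255))
    for sg in(1,-1):
        q=p+sg*R[:,1]*42.5-13*R[:,0]; dr(np.array([q,q-R[:,0]*40]),(0,200,0))
    im.append(a)
cv2.imwrite("pics/o2.png",np.hstack(im))
```

```text
(no output)
```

View pics/o2.png

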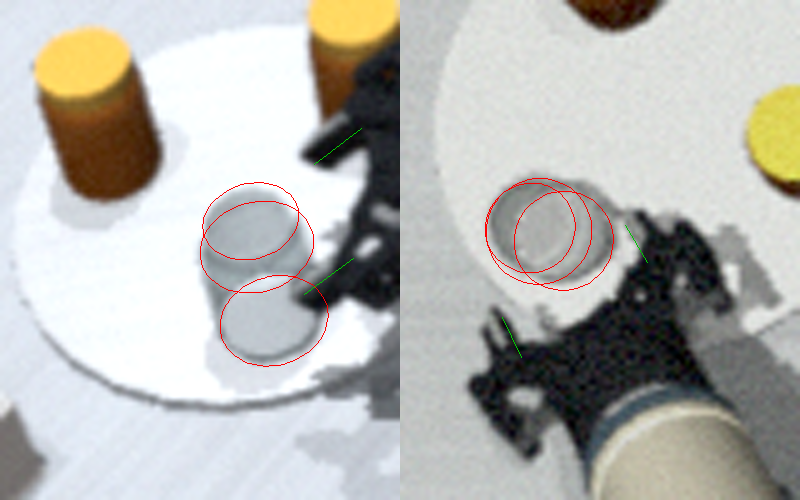

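{"fn": "drive_tool", "kwargs": {
  "rows": [17,0,0,0,0,0,100,34,0,0,0,0,0,100,51,0,0,0,0,0,100,51,0,0,0,0,0,100]
}}

```text
clock: 4.3
eef_pos: [490.2, 373.6, 47.2]
tcp_rot: [-3.136, 0.786, 0.649]
contact_force: [0.6, 0.1, -0.4]
opening: 0.996
```

Run:
```python
from h import *
st()
a=snap("side","s3");b=snap("top","t3")
i=[cv2.resize(np.clip(c*1.8,0,255).astype(np.uint8),None,fx=5,fy=5,interpolation=cv2.INTER_CUBIC) for c in (a[200:300,140:220],b[150:250,155:235])]
cv2.imwrite("pics/c3.png",np.hstack(i))
```

```text
t 4.3 pos [490.2 373.6  47.2] x [ 0.563  0.427 -0.707] y [ 0.601 -0.799 -0.004] F [ 0.6  0.1 -0.4] op 0.996 q [ 0.65  0.54  2.32  3.14  0.5  -1.57]
```

View pics/c3.png

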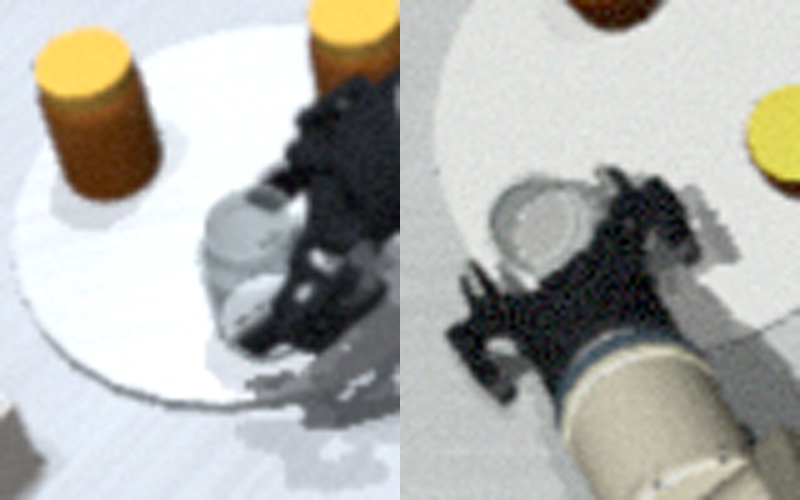

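{"fn": "drive_tool", "kwargs": {
  "rows": [0,0,0,0,0,0,50,0,0,0,0,0,0,50,0,0,0,0,0,0,50,0,0,0,0,0,0,50,0,0,0,0,0,0,50,0,0,0,0,0,0,50],
  "newtons": 35
}}

```text
clock: 5.15
eef_pos: [489.6, 373.2, 48.5]
tcp_rot: [-3.136, 0.784, 0.649]
contact_force: [-2.2, -2.5, 7.1]
opening: 0.69
```

Run:
```python
from h import *
st()
a=snap("side","s4");b=snap("top","t4")
i=[cv2.resize(np.clip(c*1.8,0,255).astype(np.uint8),None,fx=5,fy=5,interpolation=cv2.INTER_CUBIC) for c in (a[200:300,140:220],b[150:250,155:235])]
cv2.imwrite("pics/c4.png",np.hstack(i))
p=r.sense()["eef_pos"]
plan([(p+[0,0,40],37,45,50,3)])
```

```text
t 5.15 pos [489.6 373.2  48.5] x [ 0.564  0.428 -0.706] y [ 0.601 -0.799 -0.004] F [-2.2 -2.5  7.1] op 0.69 q [ 0.65  0.54  2.32  3.14  0.5  -1.57]
CALL 0 rows 3
-9, 0, -9, -0.1, 0, 0, 50, -19, 0, -19, -0.1, 0, 0.1, 50, -28, 0, -28, -0.2, -0.1, 0.1, 50
```

View pics/c4.png

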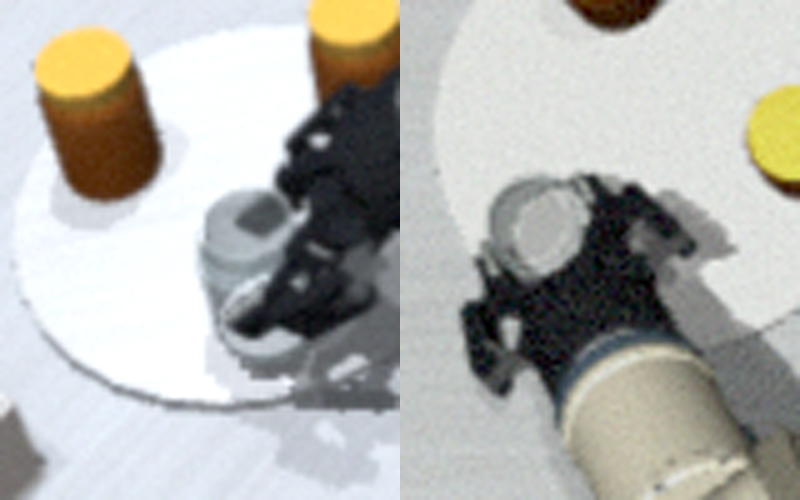

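{"fn": "drive_tool", "kwargs": {
  "rows": [-9,0,-9,0,0,0,50,-19,0,-19,0,0,0,50,-28,0,-28,0,0,0,50,-57,0,-57,0,0,0,50,-57,0,-57,0,0,0,50]
}}

```text
clock: 5.88
eef_pos: [491.1, 373.9, 133.2]
tcp_rot: [-3.136, 0.778, 0.649]
contact_force: [0.0, -0.3, -2.0]
opening: 0.69
```

Run:
```python
from h import *
st()
a=snap("side","s5");b=snap("top","t5")
s=r.sense();p=s["eef_pos"];R=Ro.from_euler("xyz",s["tcp_rot"]).as_matrix()
im=[]
hx=np.array([np.cos(np.radians(37.2)),np.sin(np.radians(37.2)),0])
c=p-15*hx;zb=p[2]-38.5
for n,a,(x0,y0) in(("side",a,(140,180)),("top",b,(150,140))):
    a=cv2.resize(np.clip(a*1.8,0,255).astype(np.uint8)[y0:y0+100,x0:x0+80],None,fx=5,fy=5,interpolation=cv2.INTER_CUBIC)
    th=np.linspace(0,2*np.pi,60);o=a.copy()
    for z,rr in((0,30),(68,30),(90,25)):
        q=((proj(n,np.c_[c[0]+rr*np.cos(th),c[1]+rr*np.sin(th),zb+z+0*th])-[x0,y0]+.5)*5).astype(int);cv2.polylines(a,[q.reshape(-1,1,2)],False,(0,0,255),1)
    im+=[o,a]
cv2.imwrite("pics/c5.png",np.hstack(im)[:, :1600][:, :])
cv2.imwrite("pics/c5.png",cv2.resize(np.hstack(im),(800,250),interpolation=cv2.INTER_AREA) if 0 else np.vstack([np.hstack(im[:2]),np.hstack(im[2:])])[:1000])
i=cv2.imread("pics/c5.png");cv2.imwrite("pics/c5.png",cv2.resize(i,None,fx=.6,fy=.6,interpolation=cv2.INTER_AREA))
# route to place
for az in (0,-9):
    print(az,Rt(az,45)[:,0])
```

```text
t 5.88 pos [491.1 373.9 133.2] x [ 0.568  0.43  -0.702] y [ 0.601 -0.799 -0.004] F [ 0.  -0.3 -2. ] op 0.69 q [ 0.65  0.32  2.3   3.14  0.28 -1.56]
0 [ 0.70710678  0.         -0.70710678]
-9 [ 0.69840112 -0.11061587 -0.70710678]
```

View pics/c5.png

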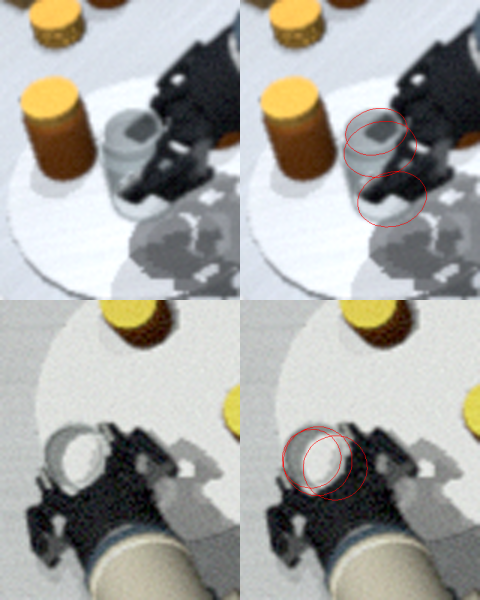

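Run:
```python
from fk import *
from h import Rt,r,np,proj
q=r.sense()["qpos"]
F=np.array([644-0,-215.7,50.5])
def run(W):
    global q
    for p,az in W:
        q1,c=ik(np.array(p,float),Rt(az,45.1),q);print(p,az,q1.round(2),"%.1e"%c);q=q1
hx=Rt(-9,45)[:,0]*[1,1,0];hx/=np.linalg.norm(hx);T=F+15*hx;print(T)
q0=q
run([((450,300,230),30),((440,150,230),15),((450,0,230),5),((440,-100,230),-5),((450,-190,180),-9),((500,-193,90),-9),(T+[-80,13,10],-9),(T,-9)])
q=q0
run([((480,300,260),30),((480,150,280),15),((480,0,300),5),((480,-100,280),-5),((500,-190,180),-9),((520,-193,90),-9),(T+[-80,13,10],-9),(T,-9)])
```

```text
[ 658.81532511 -218.04651698   50.5       ]
(450, 300, 230) 30 [ 0.64 -0.01  2.38  4.44  0.08 -2.79] 5.5e-04
(440, 150, 230) 15 [ 0.39 -0.16  2.52  4.44  0.09 -2.78] 2.5e-03
(450, 0, 230) 5 [ 0.01 -0.2   2.54  4.36  0.   -2.84] 1.4e-02
(440, -100, 230) -5 [-0.2  -0.19  2.54  4.32  0.   -2.83] 3.2e-02
(450, -190, 180) -9 [-0.37 -0.03  2.46  4.25  0.   -2.84] 1.2e-01
(500, -193, 90) -9 [-0.54  0.38  2.45  2.57  0.52 -1.34] 1.4e-25
[ 578.81532511 -205.04651698   60.5       ] -9 [-0.46  0.51  2.31  2.67  0.49 -1.37] 3.8e-30
[ 658.81532511 -218.04651698   50.5       ] -9 [-0.41  0.58  2.15  2.67  0.4  -1.31] 3.1e-30
(480, 300, 260) 30 [ 0.55 -0.02  2.34  3.37  0.   -1.78] 1.1e-02
(480, 150, 280) 15 [ 0.3  -0.17  2.45  3.84  0.   -2.25] 3.5e-02
(480, 0, 300) 5 [ 0.01 -0.24  2.49  3.89  0.   -2.37] 8.4e-02
(480, -100, 280) -5 [-0.19 -0.19  2.47  3.85  0.   -2.35] 6.0e-02
(500, -190, 180) -9 [-0.54  0.11  2.41  2.03  0.3  -0.75] 5.1e-20
(520, -193, 90) -9 [-0.51  0.39  2.42  2.59  0.49 -1.33] 1.4e-22
[ 578.81532511 -205.04651698   60.5       ] -9 [-0.46  0.51  2.31  2.67  0.49 -1.37] 6.0e-20
[ 658.81532511 -218.04651698   50.5       ] -9 [-0.41  0.58  2.15  2.67  0.4  -1.31] 2.5e-30
```

Run:
```python
from fk import *
from h import Rt,np
for lean in(45,52,60,70):
    print("lean",lean)
    for rr in(440,460,480,500,520,540):
        o=[]
        for z in(80,110,140,170,200,230,260):
            q,c=ik(np.array([rr,0,z]),Rt(0,lean),[0,.2,2.4,3.14,.3,-1.57])
            o.append("%.2f/%.2f%s"%(q[2],q[4],"" if c<1e-6 else "X"))
        print(rr,o)
```

```text
lean 45
440 ['2.66/0.68X', '2.65/0.54', '2.63/0.38', '2.61/0.23', '2.58/0.08', '2.56/0.00X', '2.50/0.17']
460 ['2.63/0.66', '2.62/0.51', '2.60/0.37', '2.57/0.23', '2.54/0.09', '2.52/0.00X', '2.47/0.15']
480 ['2.59/0.62', '2.58/0.49', '2.56/0.35', '2.54/0.22', '2.51/0.10', '2.48/0.00X', '2.49/0.00X']
500 ['2.55/0.59', '2.54/0.46', '2.52/0.34', '2.50/0.22', '2.48/0.10', '2.45/0.00X', '2.41/0.11']
520 ['2.51/0.55', '2.50/0.44', '2.49/0.33', '2.47/0.21', '2.44/0.10', '2.41/0.00X', '2.42/0.00X']
540 ['2.47/0.52', '2.46/0.42', '2.45/0.31', '2.43/0.20', '2.41/0.10', '2.38/0.00X', '2.38/0.00X']
lean 52
440 ['2.66/0.84X', '2.66/0.68X', '2.66/0.55X', '2.66/0.44X', '2.66/0.35', '2.62/0.19', '2.58/0.05']
460 ['2.66/0.93X', '2.66/0.78X', '2.66/0.65X', '2.65/0.52', '2.63/0.36', '2.59/0.21', '2.56/0.07']
480 ['2.64/0.95', '2.64/0.81', '2.63/0.66', '2.61/0.50', '2.59/0.36', '2.56/0.22', '2.52/0.09']
500 ['2.60/0.90', '2.60/0.77', '2.59/0.63', '2.58/0.49', '2.56/0.36', '2.53/0.23', '2.49/0.11']
520 ['2.56/0.85', '2.56/0.73', '2.56/0.60', '2.54/0.48', '2.52/0.35', '2.49/0.23', '2.46/0.12']
540 ['2.53/
[... 601 characters left out ...]
/1.16', '2.58/1.05', '2.58/0.93', '2.57/0.80', '2.56/0.67', '2.54/0.54', '2.52/0.41']
lean 70
440 ['2.66/2.20X', '2.66/2.18X', '2.66/1.15X', '2.66/0.80X', '2.66/0.63X', '2.66/0.51X', '2.66/0.43X']
460 ['2.66/2.02X', '2.66/1.93X', '2.66/1.41X', '2.66/0.97X', '2.66/0.78X', '2.66/0.65X', '2.66/0.56X']
480 ['2.66/1.87X', '2.66/1.74X', '2.66/1.45X', '2.66/1.13X', '2.66/0.92X', '2.66/0.78X', '2.66/0.68X']
500 ['2.65/1.77', '2.66/1.65X', '2.66/1.46X', '2.66/1.24X', '2.66/1.05X', '2.66/0.91X', '2.66/0.80X']
520 ['2.62/1.68', '2.64/1.58', '2.66/1.47X', '2.66/1.31X', '2.66/1.15X', '2.66/1.02X', '2.64/0.86']
540 ['2.58/1.60', '2.61/1.51', '2.62/1.40', '2.63/1.27', '2.63/1.14', '2.62/0.99', '2.61/0.84']
```

```bash
cat >> h.py <<'E'
def pol(rr,az,z): a=np.radians(az);return np.array([rr*np.cos(a),rr*np.sin(a),z])
E
python3 - <<'E'
from h import *
L=45.1
plan([(pol(480,37.2,135),37.2,L,50,4)]+[(pol(480,a,135),a,L,50,1) for a in np.linspace(37.2,-18.5,11)[1:]])
E
```

```text
CALL 0 rows 10
-25, 0, 23, -0.1, 0, 0, 50, -50, 1, 46, -0.2, 0, 0, 50, -75, 1, 69, -0.3, 0, 0, 50, -100, 2, 92, -0.3, 0, 0, 50, -101, 48, 93, 3.6, 0, 3.9, 50, -106, 94, 98, 7.5, 0, 7.9, 50, -114, 140, 105, 11.4, 0, 11.8, 50, -125, 184, 116, 15.4, 0, 15.8, 50, -139, 226, 130, 19.3, 0, 19.7, 50, -156, 266, 146, 23.2, 0, 23.6, 50
CALL 1 rows 4
-175, 304, 166, 27.2, 0.1, 27.6, 50, -197, 339, 187, 31.1, 0.1, 31.5, 50, -222, 371, 211, 35, 0.1, 35.5, 50, -248, 399, 237, 39, 0.1, 39.4, 50
```

{"fn": "drive_tool", "kwargs": {
  "rows": [-25,0,23,0,0,0,50,-50,1,46,0,0,0,50,-75,1,69,0,0,0,50,-100,2,92,0,0,0,50,-100,2,92,0,0,0,50,-101,48,93,3.6,0,3.9,50,-106,94,98,7.5,0,7.9,50,-114,140,105,11.4,0,11.8,50,-125,184,116,15.4,0,15.8,50,-139,226,130,19.3,0,19.7,50]
}}

```text
clock: 7.22
eef_pos: [474.6, 76.6, 134.6]
tcp_rot: [3.141, 0.784, 0.16]
contact_force: [-0.4, -0.0, -0.7]
opening: 0.695
```

Run:
```python
from h import *
st();p=r.sense()["eef_pos"];print(np.hypot(*p[:2]),np.degrees(np.arctan2(p[1],p[0])))
L=45.1;a0=np.degrees(np.arctan2(p[1],p[0]))
plan([(pol(480,a,135),a,L,50,1) for a in np.linspace(a0,-18.5,6)[1:]])
```

```text
t 7.22 pos [474.6  76.6 134.6] x [ 0.699  0.113 -0.706] y [ 0.159 -0.987  0.   ] F [-0.4 -0.  -0.7] op 0.695 q [ 0.15  0.17  2.56  3.13  0.38 -1.56]
480.76590058785644 9.167152773767448
CALL 0 rows 5
-2, 46, 2, 3.9, 0, 3.9, 50, -7, 92, 7, 7.8, 0, 7.8, 50, -15, 137, 14, 11.7, 0, 11.8, 50, -26, 181, 25, 15.6, 0, 15.7, 50, -40, 223, 39, 19.6, 0, 19.6, 50
```

{"fn": "drive_tool", "kwargs": {
  "rows": [-2,46,2,3.9,0,3.9,50,-7,92,7,7.8,0,7.8,50,-15,137,14,11.7,0,11.8,50,-26,181,25,15.6,0,15.7,50,-40,223,39,19.6,0,19.6,50,-40,223,39,19.6,0,19.6,50,-40,223,39,19.6,0,19.6,50]
}}

```text
clock: 8.1
eef_pos: [455.3, -152.4, 134.8]
tcp_rot: [-3.141, 0.785, -0.323]
contact_force: [0.1, -0.1, -0.8]
opening: 0.691
```

Run:
```python
from h import *
st();p=r.sense()["eef_pos"]
L=45.1;C=np.array([644,-215.7,0]);h=pol(1,-18.5,0)
T=C+15*h+[0,0,50.5]
print(T)
plan([(pol(500,-18.5,75),-18.5,L,50,3),(T-60*h+[0,0,14],-18.5,L,50,4),(T+[0,0,8],-18.5,L,50,3)])
a=snap("side","s6");b=snap("top","t6")
i=[cv2.resize(np.clip(c*1.8,0,255).astype(np.uint8),None,fx=3,fy=3,interpolation=cv2.INTER_CUBIC) for c in (a[40:210,200:330],b[60:230,310:440])]
cv2.imwrite("pics/c6.png",np.hstack(i))
```

```text
t 8.1 pos [ 455.3 -152.4  134.8] x [ 0.671 -0.225 -0.707] y [-0.318 -0.948 -0.   ] F [ 0.1 -0.1 -0.8] op 0.691 q [-0.33  0.17  2.57  3.13  0.38 -1.56]
[ 658.22485483 -220.45956985   50.5       ]
CALL 0 rows 10
19, 0, 9, 0, 0, 0, 50, 38, 0, 19, 0, 0.1, 0, 50, 56, 0, 28, 0, 0.1, 0, 50, 82, 0, 6, 0, 0.1, 0, 50, 107, 0, -15, 0, 0.1, 0, 50, 133, 0, -37, 0, 0.1, 0, 50, 159, 0, -59, 0, 0.1, 0, 50, 174, 0, -72, 0, 0.1, 0, 50, 190, 0, -85, 0, 0.1, 0, 50, 205, 0, -97, 0, 0.1, 0, 50
```

View pics/c6.png

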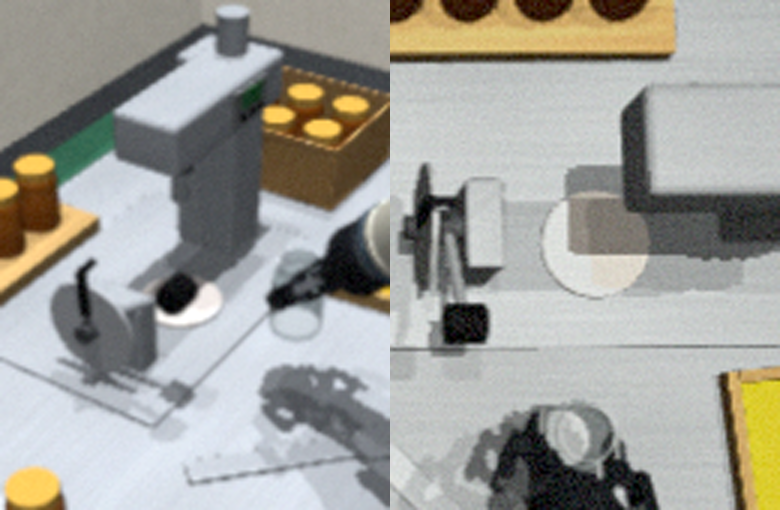

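{"fn": "drive_tool", "kwargs": {
  "rows": [19,0,9,0,0,0,50,38,0,19,0,0,0,50,56,0,28,0,0,0,50,82,0,6,0,0,0,50,107,0,-15,0,0,0,50,133,0,-37,0,0,0,50,159,0,-59,0,0,0,50,174,0,-72,0,0,0,50,190,0,-85,0,0,0,50,205,0,-97,0,0,0,50]
}}

```text
clock: 9.45
eef_pos: [659.2, -218.1, 58.4]
tcp_rot: [-3.141, 0.785, -0.319]
contact_force: [1.1, -0.7, -0.9]
opening: 0.688
```

```bash
cat >> h.py <<'E'
def jarov(c,zb,boxes,tag,s=5):
    im=[]
    for n,(x0,y0) in boxes.items():
        a=snap(n,n+tag);a=cv2.resize(np.clip(a*1.8,0,255).astype(np.uint8)[y0:y0+75,x0:x0+75],None,fx=s,fy=s,interpolation=cv2.INTER_CUBIC);o=a.copy()
        th=np.linspace(0,2*np.pi,60)
        for z,rr in((0,30),(68,30),(90,25)):
            q=((proj(n,np.c_[c[0]+rr*np.cos(th),c[1]+rr*np.sin(th),zb+z+0*th])-[x0,y0]+.5)*s).astype(int);cv2.polylines(a,[q.reshape(-1,1,2)],False,(0,0,255),1)
        im.append(np.hstack([o,a]))
    cv2.imwrite(f"pics/ov{tag}.png",np.vstack(im))
E
python3 - <<'E'
from h import *
st();p=r.sense()["eef_pos"]
h=pol(1,-18.5,0);c=p-15*h;print("jar est",c,p[2]-38.5)
jarov(c,p[2]-38.5,{"side":(225,95),"top":(340,100)},"7",4)
C=np.array([644,-215.7,0]);T=C+15*h+[0,0,50.5]
plan([(T+[0,0,8],-18.5,45.1,50,1),(T+[0,0,1],-18.5,45.1,50,3)])
E
```

```text
t 9.45 pos [ 659.2 -218.1   58.4] x [ 0.672 -0.222 -0.707] y [-0.314 -0.949 -0.   ] F [ 1.1 -0.7 -0.9] op 0.688 q [-0.32  0.56  2.16  3.13  0.36 -1.57]
jar est [ 644.9785987  -213.33988979   58.38318411] 19.88318411063392
CALL 0 rows 4
-1, 2, 1, 0.1, -0.1, 0.1, 50, 1, 2, 3, 0.1, -0.1, 0.1, 50, 3, 2, 5, 0.1, -0.1, 0.1, 50, 4, 2, 6, 0.1, -0.1, 0.1, 50
```

View pics/ov7.png

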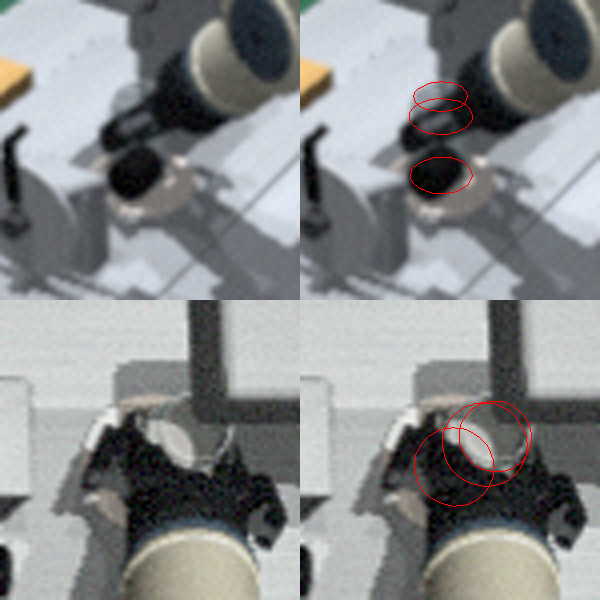

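{"fn": "drive_tool", "kwargs": {
  "rows": [0,2,1,0,0,0,50,2,2,3,0,0,0,50,4,2,5,0,0,0,50,5,2,6,0,0,0,50,5,2,6,0,0,0,50]
}}

```text
clock: 10.18
eef_pos: [658.9, -220.4, 51.1]
tcp_rot: [-3.141, 0.783, -0.32]
contact_force: [0.3, -0.1, -1.4]
opening: 0.69
```

Run:
```python
from h import *
st()
```

```text
t 10.18 pos [ 658.9 -220.4   51.1] x [ 0.673 -0.223 -0.705] y [-0.315 -0.949 -0.   ] F [ 0.3 -0.1 -1.4] op 0.69 q [-0.33  0.58  2.16  3.13  0.38 -1.56]
```

{"fn": "drive_tool", "kwargs": {
  "rows": [0.7,0,0.7,0,0,0,50,0.7,0,0.7,0,0,0,50]
}}

```text
clock: 10.42
eef_pos: [659.2, -220.5, 50.6]
tcp_rot: [-3.141, 0.782, -0.32]
contact_force: [-1.0, 0.3, 2.2]
opening: 0.689
```

Run:
```python
from h import *
st()
```

```text
t 10.43 pos [ 659.2 -220.5   50.6] x [ 0.674 -0.223 -0.705] y [-0.315 -0.949 -0.   ] F [-1.   0.3  2.2] op 0.689 q [-0.33  0.58  2.16  3.13  0.38 -1.56]
```

{"fn": "drive_tool", "kwargs": {
  "rows": [0,0,0,0,0,0,74,0,0,0,0,0,0,80,0,0,0,0,0,0,90,0,0,0,0,0,0,100,0,0,0,0,0,0,100]
}}

```text
clock: 11.05
eef_pos: [659.2, -220.5, 50.6]
tcp_rot: [-3.141, 0.782, -0.32]
contact_force: [0.0, -0.3, 0.2]
opening: 0.998
```

Run:
```python
from h import *
st()
C=np.array([644,-215.7,0]);
jarov(C,12,{"side":(225,95),"top":(340,100)},"8",4)
x=Rt(-18.3,45)[:,0];p=r.sense()["eef_pos"]
plan([(p-120*x,-18.3,45,100,5)])
```

```text
t 11.05 pos [ 659.2 -220.5   50.6] x [ 0.674 -0.223 -0.705] y [-0.315 -0.949 -0.   ] F [ 0.  -0.3  0.2] op 0.998 q [-0.33  0.58  2.16  3.13  0.38 -1.56]
CALL 0 rows 5
-24, 0, 0, 0, 0, 0, 100, -48, 0, 0, 0, -0.1, 0, 100, -72, 0, 0, 0, -0.1, 0, 100, -96, 0, 0, 0, -0.2, 0, 100, -120, 0, 0, 0, -0.2, 0, 100
```

View pics/ov8.png

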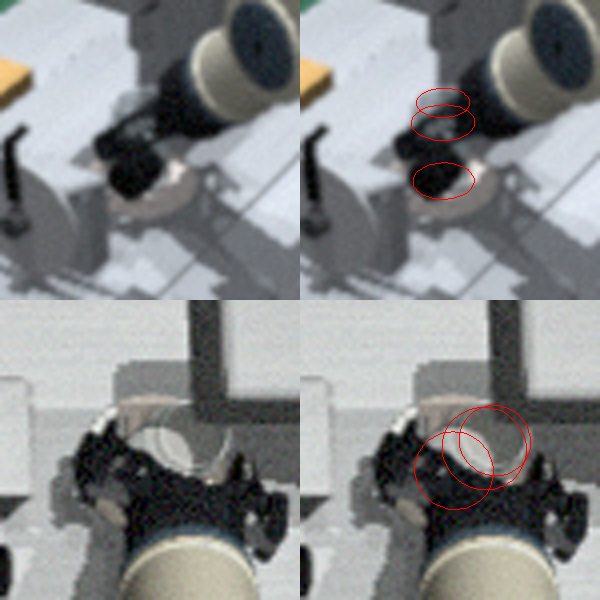

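{"fn": "drive_tool", "kwargs": {
  "rows": [-12,0,0,0,0,0,100,-30,0,0,0,0,0,100,-55,0,0,0,0,0,100,-80,0,0,0,0,0,100,-105,0,0,0,0,0,100,-130,0,0,0,0,0,100,-150,0,0,0,0,0,100,-150,0,0,0,0,0,100]
}}

```text
clock: 12.15
eef_pos: [557.6, -186.8, 157.6]
tcp_rot: [-3.141, 0.78, -0.32]
contact_force: [0.5, -0.0, -0.5]
opening: 0.999
```

Run:
```python
from h import *
st()
C=np.array([644,-215.7,0]);
jarov(C,12,{"side":(225,95),"top":(340,100)},"9",5)
```

```text
t 12.15 pos [ 557.6 -186.8  157.6] x [ 0.675 -0.224 -0.703] y [-0.315 -0.949 -0.   ] F [ 0.5 -0.  -0.5] op 0.999 q [-0.33  0.23  2.35  3.11  0.23 -1.55]
```

View pics/ov9.png

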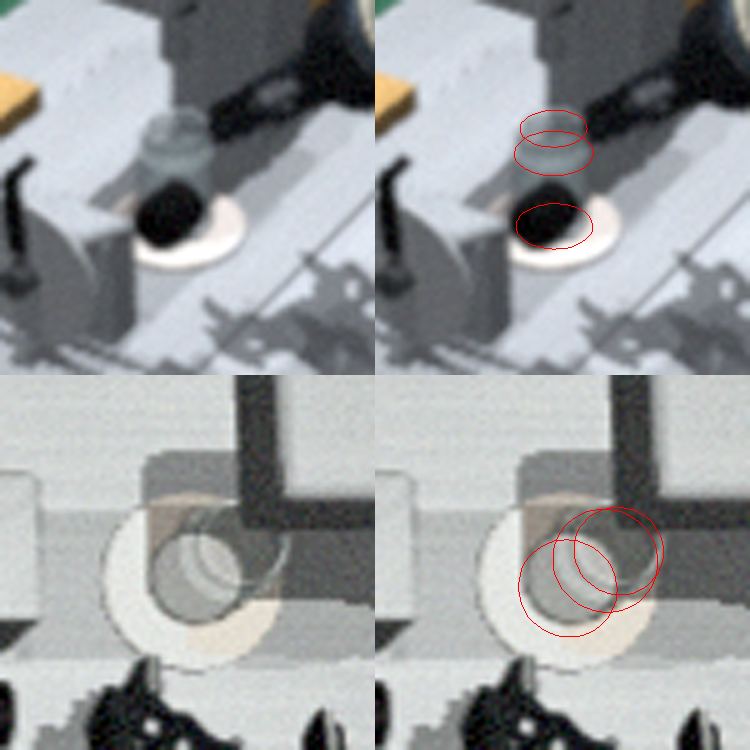

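Run:
```python
from fk import *
from h import Rt,r,np
K=np.array([541,-51,165.5]);H=np.array([644,-51,85])
for L in(50,55,60):
    q=r.sense()["qpos"];R=Rt(0,L);x=R[:,0]
    for nm,p in(("pre",K-60*x),("grip",K+24*x),("mid",H+130*np.array([np.sin(-.5),0,np.cos(.5)])+24*x),("end",H+130*np.array([np.sin(.07),0,np.cos(.07)])+24*x),("endback",H+130*np.array([np.sin(.07),0,np.cos(.07)])-60*x)):
        q,c=ik(p,R,q);print(L,nm,p.round(),q.round(2),"%.0e"%c)
```

```text
50 pre [495. -51. 204.] [-0.22  0.    2.53  2.54  0.3  -1.13] 2e-24
50 grip [559. -51. 150.] [-0.17  0.26  2.45  2.83  0.45 -1.4 ] 9e-24
50 mid [600. -51. 184.] [-0.15  0.21  2.35  2.75  0.31 -1.3 ] 2e-25
50 end [671. -51. 199.] [-0.13  0.26  2.21  2.69  0.22 -1.21] 1e-25
50 endback [607. -51. 253.] [-0.15  0.06  2.29  2.15  0.14 -0.68] 2e-23
55 pre [492. -51. 200.] [-0.24  0.07  2.59  2.72  0.5  -1.34] 1e-25
55 grip [561. -51. 152.] [-0.18  0.32  2.49  2.89  0.63 -1.47] 4e-31
55 mid [601. -51. 185.] [-0.16  0.25  2.4   2.85  0.48 -1.41] 3e-27
55 end [673. -51. 201.] [-0.13  0.29  2.25  2.84  0.37 -1.37] 1e-29
55 endback [604. -51. 249.] [-0.16  0.09  2.35  2.66  0.29 -1.2 ] 4e-29
60 pre [489. -51. 196.] [-0.27  0.18  2.65  2.8   0.75 -1.45] 1e-22
60 grip [562. -51. 154.] [-0.19  0.4   2.52  2.91  0.83 -1.51] 5e-19
60 mid [602. -51. 187.] [-0.17  0.31  2.44  2.9   0.66 -1.46] 2e-27
60 end [674. -51. 203.] [-0.14  0.33  2.29  2.91  0.54 -1.44] 6e-30
60 endback [601. -51. 245.] [-0.17  0.14  2.41  2.81  0.47 -1.36] 3e-31
```

Run:
```python
from h import *
K=np.array([541,-51,165.5]);x=Rt(0,57)[:,0];print(K-60*x,x)
plan([((490,-150,185),-12,50,100,3),(K-60*x,0,57,100,4)])
```

```text
[490.67976592 -51.         198.1783421 ] [ 0.83867057  0.         -0.54463904]
CALL 0 rows 7
-25, -5, 11, -1.4, 1.6, -1.6, 100, -50, -9, 23, -2.9, 3.2, -3.1, 100, -74, -14, 34, -4.3, 4.7, -4.7, 100, -82, -37, 37, -6.1, 6.5, -7.1, 100, -90, -61, 40, -7.9, 8.2, -9.5, 100, -98, -84, 43, -9.7, 9.9, -11.9, 100, -105, -108, 46, -11.5, 11.6, -14.3, 100
```

{"fn": "drive_tool", "kwargs": {
  "rows": [-25,-5,11,-1.4,1.6,-1.6,100,-50,-9,23,-2.9,3.2,-3.1,100,-74,-14,34,-4.3,4.7,-4.7,100,-82,-37,37,-6.1,6.5,-7.1,100,-90,-61,40,-7.9,8.2,-9.5,100,-98,-84,43,-9.7,9.9,-11.9,100,-105,-108,46,-11.5,11.6,-14.3,100,-105,-108,46,-11.5,11.6,-14.3,100,-105,-108,46,-11.5,11.6,-14.3,100]
}}

```text
clock: 13.38
eef_pos: [491.2, -51.4, 197.6]
tcp_rot: [-3.14, 0.577, -0.001]
contact_force: [-0.2, 0.7, 0.3]
opening: 1.0
```

Run:
```python
from h import *
st()
K=np.array([541,-51,165.5]);x=Rt(0,57)[:,0]
plan([(K+24*x,0,57,100,4)])
a=snap("side","s10");b=snap("top","t10")
i=[cv2.resize(np.clip(c*1.8,0,255).astype(np.uint8),None,fx=5,fy=5,interpolation=cv2.INTER_CUBIC) for c in (a[100:200,210:290],b[110:210,290:370])]
cv2.imwrite("pics/c10.png",np.hstack(i))
```

```text
t 13.38 pos [491.2 -51.4 197.6] x [ 0.838 -0.    -0.546] y [-0.001 -1.    -0.001] F [-0.2  0.7  0.3] op 1.0 q [-0.25  0.1   2.61  2.75  0.59 -1.38]
CALL 0 rows 4
21, 0, 0, 0, 0, 0, 100, 42, 0, 0, 0, 0, 0, 100, 62, 0, 0, -0.1, 0.1, 0, 100, 83, 0, 0, -0.1, 0.1, 0, 100
```

View pics/c10.png

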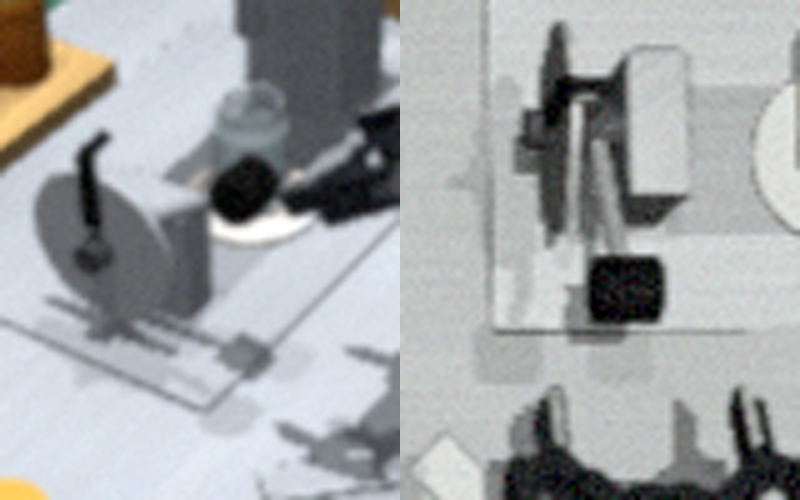

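{"fn": "drive_tool", "kwargs": {
  "rows": [21,0,0,0,0,0,100,42,-1,0,0,0,0,100,62,-2,0,0,0,0,100,83,-2,0,0,0,0,100,83,-2,0,0,0,0,100]
}}

```text
clock: 14.1
eef_pos: [561.8, -50.1, 152.2]
tcp_rot: [-3.14, 0.577, -0.001]
contact_force: [-0.3, 0.4, -0.3]
opening: 1.001
```

Run:
```python
from h import *
st()
a=snap("side","s11");b=snap("top","t11")
i=[cv2.resize(np.clip(c*1.8,0,255).astype(np.uint8),None,fx=5,fy=5,interpolation=cv2.INTER_CUBIC) for c in (a[100:200,210:290],b[110:210,290:370])]
cv2.imwrite("pics/c11.png",np.hstack(i))
```

```text
t 14.1 pos [561.8 -50.1 152.2] x [ 0.838 -0.001 -0.546] y [-0.002 -1.    -0.001] F [-0.3  0.4 -0.3] op 1.001 q [-0.18  0.34  2.5   2.9   0.7  -1.49]
```

View pics/c11.png

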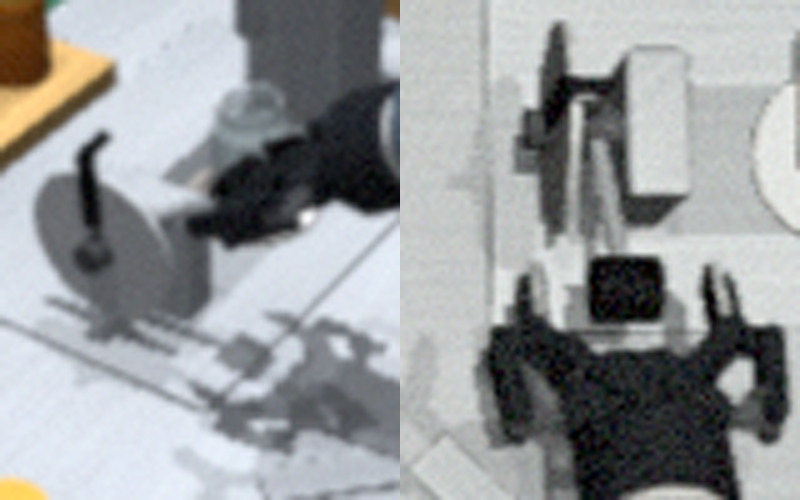

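{"fn": "drive_tool", "kwargs": {
  "rows": [0,0,0,0,0,0,15,0,0,0,0,0,0,15,0,0,0,0,0,0,15,0,0,0,0,0,0,15,0,0,0,0,0,0,15,0,0,0,0,0,0,15,0,0,0,0,0,0,15],
  "newtons": 45
}}

```text
clock: 15.08
eef_pos: [559.8, -51.7, 153.2]
tcp_rot: [-3.14, 0.576, -0.006]
contact_force: [-11.1, -16.0, 10.0]
opening: 0.417
```

Run:
```python
from h import *
st()
a=snap("side","s12");b=snap("top","t12")
i=[cv2.resize(np.clip(c*1.8,0,255).astype(np.uint8),None,fx=5,fy=5,interpolation=cv2.INTER_CUBIC) for c in (a[100:200,210:290],b[110:210,290:370])]
cv2.imwrite("pics/c12.png",np.hstack(i))
# pointer angle by dark pixels: in top & side original (unoccluded) images
for n,f,bx in(("side","side0",(222,124,236,156)),("top","top0",(322,122,336,132))):
    im=cv2.imread(f"pics/{f}.png").max(2);x0,y0,x1,y1=bx
    print(n);print(im[y0:y1,x0:x1])
```

```text
t 15.07 pos [559.8 -51.7 153.2] x [ 0.838 -0.005 -0.545] y [-0.007 -1.    -0.001] F [-11.1 -16.   10. ] op 0.417 q [-0.19  0.34  2.51  2.91  0.7  -1.49]
side
[[ 52  72 100 114 115 117 114 116 116 117 118 118 117 118]
 [ 77 101 115 117 115 116 116 107 102 110 115 117 117 118]
 [105 114 116 116 116 114 107  81  65  82 104 117 117 116]
 [115 115 115 118 113 106  82  47  28  53  93 114 117 118]
 [116 114 115 109  95  72  43  21  38  73 104 117 117 117]
 [115 116 115  98  61  33  18  36  70 102 115 118 119 117]
 [116 116 105  76  33  12  34  68 102 115 116 117 118 119]
 [117 114  98  56  17  17  44  85 113 118 117 118 120 117]
 [117 115  95  52  14   7  42  89 114 114 114 120 117 117]
 [112 112  97  63  15  11  45  89 113 112 115 117 114 115]
 [ 93  90  83  58  17  13  37  82 108 112 115 114 111 113]
 [ 64  59  56  43  12  10  24  68 102 115 118 114 113 112]
 [ 55  54  52  41  13   4  15  53  85 100 114 115 114 113]
 [ 55  56  54  42  12   7  14  36  58  73  92 109 116 114]
 [ 54  56  54  44  20   6   6  30  47  55  66  81  99 112]
 [ 55  55  54  44  21   8   6  27  46  54  56  57  75  97
[... 841 characters left out ...]
  50  43  36  30  36  39  46  48  52  54  52]
 [ 72  56  55  53  51  48  44  44  47  49  50  53  53  55]]
top
[[ 35  66 105 113 112 114 117 116 117 116 113  89  52  76]
 [ 37  64 100 112 111 116 111 112 117 112  94  57  36  75]
 [ 40  64  98 112 115 114 113 116 114 103  74  39  28  78]
 [ 15  19  40  63  67  70  68  71  71  61  42  22  40  74]
 [  4   6  15  15  18  19  28  23  26  25  21  27  37  76]
 [  9   9  15  21  17  21  27  11  21  16  18  26  30  75]
 [ 12  11  26  30  43  45  42  28  16  16  23  26  28  73]
 [ 12  10  37  68  80  84  74  48  37  34  32  30  38  76]
 [  2  27  67  87  61  36  34  28  34  40  37  24  35  74]
 [ 16  36  93 110  74  32  28  29  37  38  37  33  35  72]]
```

View pics/c12.png

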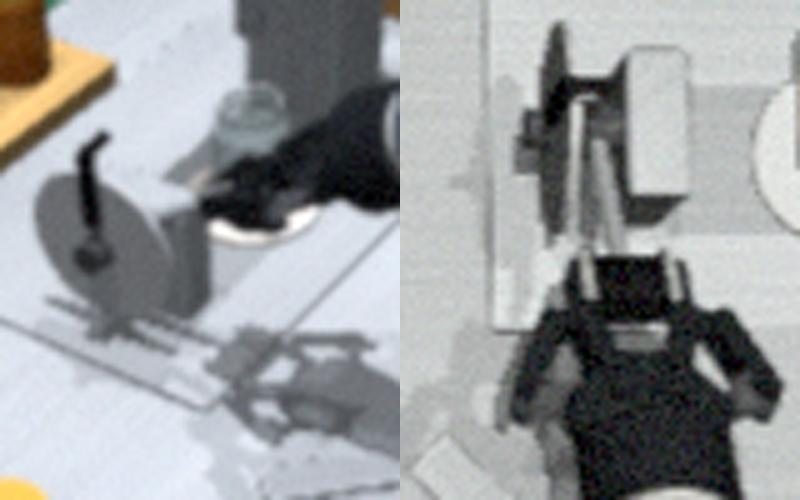

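Run:
```python
from h import *
im=cv2.imread("pics/side0.png").max(2).astype(float)
pts=[]
for v in range(133,145):
    row=im[v,222:234];bg=np.interp(np.arange(12),[1,11],[row[1],row[10]]) 
    w=np.clip(38-row,0,None);w[9:]=0;w[:2]=0;pts.append((222+(w*np.arange(12)).sum()/w.sum(),v))
pts=np.array(pts);k=np.polyfit(pts[:,1],pts[:,0],1);print(pts.round(1).tolist(),"du/dv",k[0])
# hub
for H in(np.array([642.6,-49.4,85]),np.array([644,-50.7,85])):
  for y in(20,24):
    for q in(.9,1,1.05,1.1,1.15,1.2,1.3):
        d=np.array([np.sin(q-1.05),0,np.cos(q-1.05)]);o=np.array([0,y,0])
        a,b,t,u=proj("side",[H+o+30*d,H+o+80*d,H+82*d,H+o]);print(y,round(q,2),"slope",((b-a)[0]/(b-a)[1]).round(3),"bend",b.round(1),"tip",t.round(1),"hub",u.round(1))
```

```text
[[226.5, 133.0], [226.6, 134.0], [226.8, 135.0], [227.0, 136.0], [227.0, 137.0], [227.3, 138.0], [227.4, 139.0], [227.6, 140.0], [227.7, 141.0], [227.7, 142.0], [227.8, 143.0], [228.1, 144.0]] du/dv 0.13974011049306023
20 0.9 slope -0.078 bend [232.2 131.6] tip [235.8 128.2] hub [230.8 149.4]
20 1 slope 0.029 bend [230.2 130.6] tip [233.9 127.3] hub [230.8 149.4]
20 1.05 slope 0.078 bend [229.3 130.2] tip [232.9 126.9] hub [230.8 149.4]
20 1.1 slope 0.126 bend [228.3 129.9] tip [231.9 126.5] hub [230.8 149.4]
20 1.15 slope 0.172 bend [227.4 129.6] tip [230.9 126.2] hub [230.8 149.4]
20 1.2 slope 0.216 bend [226.4 129.3] tip [230. 126.] hub [230.8 149.4]
20 1.3 slope 0.302 bend [224.6 129. ] tip [228.1 125.6] hub [230.8 149.4]
24 0.9 slope -0.076 bend [231.4 132.2] tip [235.8 128.2] hub [230.1 150. ]
24 1 slope 0.031 bend [229.5 131.2] tip [233.9 127.3] hub [230.1 150. ]
24 1.05 slope 0.08 bend [228.5 130.8] tip [232.9 126.9] hub [230.1 150. ]
24 1.1 slope 0.128 bend [227.6 130.5] tip [231.9 126.5] hub [230.1 150. ]
24 1.15 slope 0.173 bend [226.6 130.2] tip [230.9 126.2] hub [230.1 1
[... 488 characters left out ...]
ip [230.8 125.9] hub [230.7 149.1]
20 1.2 slope 0.216 bend [226.4 129. ] tip [229.9 125.7] hub [230.7 149.1]
20 1.3 slope 0.302 bend [224.5 128.7] tip [228.  125.3] hub [230.7 149.1]
24 0.9 slope -0.076 bend [231.3 131.9] tip [235.7 127.9] hub [230.  149.7]
24 1 slope 0.031 bend [229.4 130.9] tip [233.7 127. ] hub [230.  149.7]
24 1.05 slope 0.08 bend [228.5 130.5] tip [232.8 126.6] hub [230.  149.7]
24 1.1 slope 0.128 bend [227.5 130.1] tip [231.8 126.2] hub [230.  149.7]
24 1.15 slope 0.173 bend [226.6 129.8] tip [230.8 125.9] hub [230.  149.7]
24 1.2 slope 0.218 bend [225.6 129.6] tip [229.9 125.7] hub [230.  149.7]
24 1.3 slope 0.303 bend [223.8 129.3] tip [228.  125.3] hub [230.  149.7]
```

```bash
cat >> h.py <<'E'
def arc(q0,qs,op=15,off=(0,0,0)):
    s=r.sense();R=Ro.from_euler("xyz",s["tcp_rot"]).as_matrix();K=lambda q:130*np.array([np.sin(q-1.05),0,np.cos(q-1.05)])
    print(", ".join("%g"%(v+0) for q in qs for v in np.r_[(R.T@(K(q)-K(q0))+off).round(1),0,0,0,op]))
E
python3 - <<'E'
from h import *
arc(.144,np.linspace(.144,.9,11)[1:],off=(-1,2,0))
E
```

```text
0.2, 1.9, -9.7, 0, 0, 0, 15, 2.2, 1.9, -19.4, 0, 0, 0, 15, 4.9, 1.8, -28.8, 0, 0, 0, 15, 8.3, 1.8, -38, 0, 0, 0, 15, 12.4, 1.7, -47, 0, 0, 0, 15, 17.1, 1.6, -55.6, 0, 0, 0, 15, 22.5, 1.6, -63.8, 0, 0, 0, 15, 28.5, 1.5, -71.6, 0, 0, 0, 15, 35, 1.4, -78.9, 0, 0, 0, 15, 42.1, 1.4, -85.7, 0, 0, 0, 15
```

{"fn": "drive_tool", "kwargs": {
  "rows": [0.2,1.9,-9.7,0,0,0,15,2.2,1.9,-19.4,0,0,0,15,4.9,1.8,-28.8,0,0,0,15,8.3,1.8,-38,0,0,0,15]
}}

```text
clock: 15.68
eef_pos: [584.1, -52.0, 178.1]
tcp_rot: [-3.141, 0.584, -0.003]
contact_force: [-11.8, 9.6, 1.1]
opening: 0.417
```

Run:
```python
from h import *
st()
```

```text
t 15.68 pos [584.1 -52.  178.1] x [ 0.834 -0.002 -0.551] y [-0.003 -1.    -0.001] F [-11.8   9.6   1.1] op 0.417 q [-0.18  0.27  2.45  2.87  0.57 -1.44]
```

Run:
```python
from h import *
arc(.41,np.linspace(.41,.95,8)[1:],off=(0,-1,0))
```

```text
3.8, -1, -9.3, 0, 0, 0, 15, 8.2, -1.1, -18.3, 0, 0, 0, 15, 13.4, -1.1, -26.9, 0, 0, 0, 15, 19.2, -1.1, -35, 0, 0, 0, 15, 25.6, -1.2, -42.7, 0, 0, 0, 15, 32.6, -1.2, -49.9, 0, 0, 0, 15, 40.1, -1.2, -56.6, 0, 0, 0, 15
```

{"fn": "drive_tool", "kwargs": {
  "rows": [3.8,-1,-9.3,0,0,0,15,8.2,-1.1,-18.3,0,0,0,15,13.4,-1.1,-26.9,0,0,0,15,19.2,-1.1,-35,0,0,0,15,25.6,-1.2,-42.7,0,0,0,15,32.6,-1.2,-49.9,0,0,0,15,40.1,-1.2,-56.6,0,0,0,15,40.1,-1.2,-56.6,0,0,0,15]
}}

```text
clock: 16.68
eef_pos: [648.5, -51.6, 203.1]
tcp_rot: [-3.141, 0.585, -0.004]
contact_force: [-0.8, -5.4, 0.2]
opening: 0.415
```

Run:
```python
from h import *
st()
a=snap("side","s13");b=snap("top","t13")
i=[cv2.resize(np.clip(c*1.8,0,255).astype(np.uint8),None,fx=7,fy=7,interpolation=cv2.INTER_CUBIC) for c in (a[100:180,210:265],b[95:175,305:360])]
cv2.imwrite("pics/c13.png",np.hstack(i))
```

```text
t 16.68 pos [648.5 -51.6 203.1] x [ 0.834 -0.003 -0.552] y [-0.004 -1.    -0.001] F [-0.8 -5.4  0.2] op 0.415 q [-0.14  0.27  2.31  2.86  0.43 -1.39]
```

View pics/c13.png

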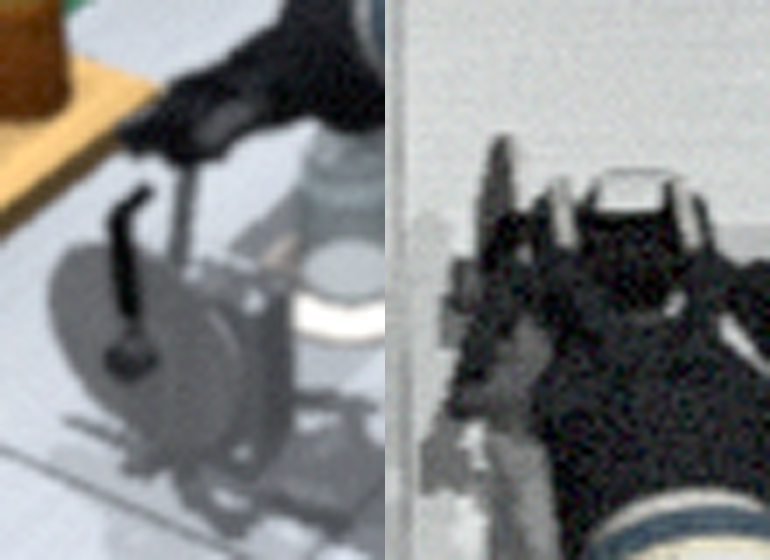

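```bash
cat >> h.py <<'E'
def rod(fn,rows,c0,c1):
    g=cv2.imread(fn).max(2).astype(float);P=[]
    for v in rows:
        row=g[v,c0:c1];bg=np.median(np.sort(row)[-6:]);w=np.clip(bg-12-row,0,None);P.append((c0+(w*np.arange(c1-c0)).sum()/w.sum(),v))
    P=np.array(P);k=np.polyfit(P[:,1],P[:,0],1);return P,k
def rodpred(q,vs,H=np.array([643.3,-50,85])):
    d=np.array([np.sin(q-1.05),0,np.cos(q-1.05)]);L=proj("side",[H+s*d for s in np.linspace(20,125,50)])
    return np.interp(vs,L[::-1,1],L[::-1,0])
E
python3 - <<'E'
from h import *
g=cv2.imread("pics/s13.png").max(2);print(g[122:140,226:246])
P,k=rod("pics/s13.png",range(125,133),230,246);print(P.round(2).tolist(),k)
for q in(.85,.9,.95,1.0,1.05): 
    u=rodpred(q,P[:,1]);print(q,u.round(1),np.polyfit(P[:,1],u,1)[0].round(3))
E
```

```text
[[ 91  96  84  64  72  83  77  49  18   7  10  11  17  26  37  51  87 118
  126 128]
 [122 124 114 104 111 120 113  86  52  32  21  26  53  80  93 100 115 128
  129 131]
 [126 127 124 124 122 126 126 116  92  66  41  43  81 114 124 126 129 130
  129 132]
 [125 126 125 118 110 117 124 126 111  79  52  53  94 124 130 130 130 131
  130 130]
 [125 126 115  91  71  89 112 122 108  69  50  61  98 127 129 128 129 130
  130 128]
 [123 113  89  51  30  59 102 123 106  64  51  65 103 127 130 128 131 129
  129 129]
 [105  81  47  19  41  79 112 122 103  63  52  74 110 129 131 129 128 129
  128 127]
 [ 65  30  21  40  78 110 125 124 101  59  51  83 112 128 130 127 128 128
  127 126]
 [ 35  19  35  77 109 125 126 122  94  56  52  80 114 127 128 126 128 127
  127 125]
 [ 17  16  47  95 124 127 126 117  88  51  50  88 118 127 127 128 127 127
  124 117]
 [ 12  14  49  96 126 125 123 117  88  52  57  94 122 126 128 126 127 125
  116  97]
 [ 16  12  46  95 121 120 123 115  77  55  58  91 122 126 125 125 124 115
   96  81]
 [ 18   5  36  78 106 115 121 106  71  53  58  92 119 124 121 121 115  94
   80 
[... 202 characters left out ...]
63  63  56  51  64  87  93  84  91  98  93  99
  103 100]
 [ 20  10   6  31  47  52  55  57  61  60  80 100  94  79  77  76  71  81
   90  92]
 [ 19   7  10  28  44  54  56  53  58  63  85  98  91  79  75  75  71  67
   67  71]]
[[236.03, 125.0], [234.53, 126.0], [233.56, 127.0], [233.71, 128.0], [234.61, 129.0], [235.46, 130.0], [235.5, 131.0], [236.32, 132.0]] [1.60307504e-01 2.14367249e+02]
0.85 [237.3 237.1 237.  236.8 236.7 236.5 236.4 236.3] -0.145
0.9 [236.  235.9 235.9 235.8 235.7 235.6 235.5 235.4] -0.087
0.95 [234.9 234.8 234.8 234.8 234.7 234.7 234.7 234.6] -0.032
1.0 [233.7 233.8 233.8 233.8 233.8 233.8 233.9 233.9] 0.02
1.05 [232.7 232.8 232.8 232.9 233.  233.  233.1 233.2] 0.07
```

```bash
cat >> h.py <<'E'
def rod2(fn,rows,c0,c1,w=3):
    """track dark rod: start window centre c0..c1 linear over rows"""
    g=cv2.imread(fn).max(2).astype(float);P=[]
    cs=np.linspace(c0,c1,len(rows))
    for v,c in zip(rows,cs):
        xs=np.arange(int(round(c))-w,int(round(c))+w+1);row=g[v,xs];bg=np.interp(xs,[xs[0],xs[-1]],[row[0],row[-1]])
        wt=np.clip(bg-row,0,None);P.append(((wt*xs).sum()/wt.sum(),v))
    P=np.array(P);return P,np.polyfit(P[:,1],P[:,0],1)
def fitq(P,H=None):
    f=lambda q:np.polyfit(P[:,1],rodpred(q,P[:,1]),1)[0]
    s=np.polyfit(P[:,1],P[:,0],1)[0];qs=np.linspace(.5,1.5,201);sl=np.array([f(q) for q in qs])
    m=np.array([rodpred(q,P[:,1]).mean() for q in qs])
    return np.interp(s,sl,qs),np.interp(-P[:,0].mean(),-m,qs)
E
python3 - <<'E'
from h import *
P,k=rod2("pics/s13.png",range(125,136),236.5,235.2);print(P.round(2).tolist(),k[0],"q slope,pos",fitq(P))
E
```

```text
[[236.24, 125.0], [236.15, 126.0], [236.05, 127.0], [235.94, 128.0], [235.82, 129.0], [235.75, 130.0], [235.63, 131.0], [235.51, 132.0], [235.3, 133.0], [235.17, 134.0], [235.07, 135.0]] -0.11911618593870851 q slope,pos (np.float64(0.8719416684877171), np.float64(0.8945557450048279))
```

Run:
```python
from h import *
arc(.88,[.93,.98,1.03,1.07,1.10],off=(0,.5,0))
```

```text
4.8, 0.5, -4.3, 0, 0, 0, 15, 9.9, 0.4, -8.4, 0, 0, 0, 15, 15.2, 0.4, -12.2, 0, 0, 0, 15, 19.5, 0.4, -15.1, 0, 0, 0, 15, 22.8, 0.4, -17.2, 0, 0, 0, 15
```

{"fn": "drive_tool", "kwargs": {
  "rows": [4.8,0.5,-4.3,0,0,0,15,9.9,0.4,-8.4,0,0,0,15,15.2,0.4,-12.2,0,0,0,15,19.5,0.4,-15.1,0,0,0,15,22.8,0.4,-17.2,0,0,0,15,22.8,0.4,-17.2,0,0,0,15,22.8,0.4,-17.2,0,0,0,15]
}}

```text
clock: 17.65
eef_pos: [675.7, -51.6, 203.6]
tcp_rot: [-3.141, 0.588, -0.003]
contact_force: [-3.6, 3.5, -2.6]
opening: 0.416
```

Run:
```python
from h import *
st()
a=snap("side","s14");b=snap("top","t14")
print(a.max(2)[122:138,224:246])
i=[cv2.resize(np.clip(c*1.8,0,255).astype(np.uint8),None,fx=7,fy=7,interpolation=cv2.INTER_CUBIC) for c in (a[100:180,210:265],b[95:175,305:360])]
cv2.imwrite("pics/c14.png",np.hstack(i))
```

```text
t 17.65 pos [675.7 -51.6 203.6] x [ 0.832 -0.003 -0.554] y [-0.003 -1.    -0.   ] F [-3.6  3.5 -2.6] op 0.416 q [-0.13  0.3   2.25  2.86  0.4  -1.39]
[[ 53  72  93 109 123 115  91  55  51  79 111 126 128 126 127 127 127 129
  127 129 129 129]
 [ 76 104 123 124 128 124 100  57  54  78 111 125 127 127 127 130 128 129
  128 130 131 131]
 [111 125 128 125 126 123 100  57  53  73 108 125 128 126 127 128 129 130
  128 130 130 129]
 [121 126 123 127 125 114  87  52  51  67 104 125 127 127 128 129 130 130
  129 131 129 129]
 [126 125 125 126 115  90  55  41  47  69 104 127 129 129 128 128 130 131
  128 128 128 129]
 [127 125 124 114  88  48  19  23  41  69 105 127 129 128 129 130 130 130
  129 129 129 127]
 [124 120 104  80  48  21  22  37  47  66 102 126 128 129 130 130 130 129
  128 127 128 127]
 [123 106  67  28  21  38  55  58  51  62  99 126 128 131 128 130 127 129
  129 127 128 127]
 [116  84  37  16  33  72  88  68  52  58  97 127 130 130 130 128 128 127
  128 127 127 128]
 [106  59  20  14  50  93 108  81  56  57  97 126 130 130 128 127 126 128
  126 127 123 116]
 [104  56  19   7  48  96 113  86  53  55  95 127 129 128 127 129 127 127
  126 123 114  97]
 [ 93  54  19  12  49  95 114  88  55  56  90 122 124 122 122 126 125 124
  124 116  95  77]
 [ 70  49  14   9  38  76  96  79  52  51  74  98 106 112 117 120 118 118
  114  95  79  76]
 [ 57  39  14  11  18  48  65  61  52  50  57  68  82  95 104 106  96  93
   87  75  77  76]
 [ 58  43  13   5  14  37  56  56  57  52  54  62  71  72  81  83  71  70
   69  70  74  73]
 [ 54  45  15   2   6  33  52  55  55  58  61  68  69  69  66  67  68  64
   68  81  93  98]]
```

View pics/c14.png

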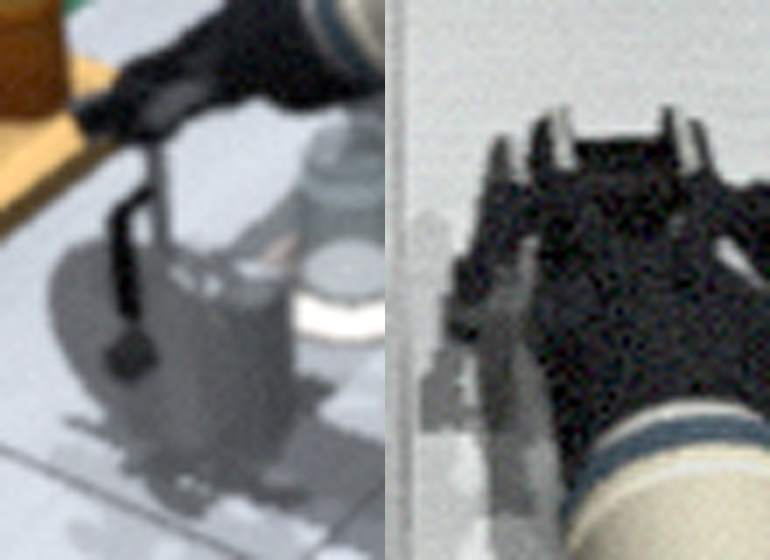

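Run:
```python
from h import *
arc(1.06,[1.085,1.11],off=(0,-.3,0))
```

```text
2.7, -0.3, -1.7, 0, 0, 0, 15, 5.5, -0.3, -3.4, 0, 0, 0, 15
```

{"fn": "drive_tool", "kwargs": {
  "rows": [2.7,-0.3,-1.7,0,0,0,15,5.5,-0.3,-3.4,0,0,0,15,5.5,-0.3,-3.4,0,0,0,15,5.5,-0.3,-3.4,0,0,0,15]
}}

```text
clock: 18.25
eef_pos: [681.6, -51.5, 203.0]
tcp_rot: [-3.141, 0.589, -0.004]
contact_force: [-4.6, -1.2, -0.7]
opening: 0.417
```

Run:
```python
from h import *
st()
a=snap("side","s15")
print(a.max(2)[120:134,224:240])
g=a.max(2).astype(float)
E=[]
for v in range(121,133):
    row=g[v,231:240];k=np.where((row[:-1]<90)&(row[1:]>=90))[0][-1];E.append(231+k+(90-row[k])/(row[k+1]-row[k]))
print(np.round(E,2),np.polyfit(range(121,133),E,1)[0])
```

```text
t 18.25 pos [681.6 -51.5 203. ] x [ 0.832 -0.003 -0.555] y [-0.004 -1.    -0.   ] F [-4.6 -1.2 -0.7] op 0.417 q [-0.13  0.31  2.24  2.87  0.4  -1.39]
[[ 38  22  21  36  47  47  37  43  81 113 124 127 125 127 126 127]
 [ 43  44  51  74  89  72  51  49  85 119 126 126 127 125 128 127]
 [ 51  69  95 109 117  95  57  56  79 113 126 126 128 127 128 129]
 [ 76 106 123 125 124 102  57  52  75 109 126 128 126 127 127 128]
 [107 123 126 127 125 103  61  52  69 103 126 126 127 127 127 129]
 [125 126 126 127 125 101  59  48  67 104 126 129 128 129 128 129]
 [126 127 124 126 116  85  41  37  62 101 125 127 128 129 129 129]
 [125 125 124 116  87  47  17  23  51  96 126 127 129 129 129 130]
 [125 119 104  79  46  21  15  30  50  94 123 130 130 129 129 129]
 [123 106  65  32  15  21  35  42  54  93 124 129 129 131 130 130]
 [115  84  34  11  34  68  75  53  54  88 119 130 129 129 127 128]
 [108  61  18  15  49  93  95  60  53  75 111 126 129 130 128 127]
 [105  55  12  11  48  94 100  63  53  68 104 126 128 127 128 128]
 [ 94  55   5  13  49  93 103  68  55  67  98 119 124 122 122 126]]
[232.15 232.32 232.44 232.62 232.62 232.72 232.87 232.91 232.92 233.06
 233.42 233.61] 0.11484078041614634
```

{"fn": "drive_tool", "kwargs": {
  "rows": [0,0,0,0,0,0,46,0,0,0,0,0,0,60,0,0,0,0,0,0,80,0,0,0,0,0,0,90,0,0,0,0,0,0,90]
}}

```text
clock: 18.92
eef_pos: [681.7, -51.5, 203.1]
tcp_rot: [-3.141, 0.589, -0.004]
contact_force: [0.3, -0.8, -0.9]
opening: 0.902
```

{"fn": "drive_tool", "kwargs": {
  "rows": [-10,0,0,0,0,0,90,-25,0,0,0,0,0,90,-45,0,0,0,0,0,90,-70,0,0,0,0,0,90,-95,0,0,0,0,0,90,-120,0,0,0,0,0,90,-120,0,0,0,0,0,90]
}}

```text
clock: 19.8
eef_pos: [580.6, -51.3, 271.2]
tcp_rot: [3.141, 0.586, -0.004]
contact_force: [-0.1, 0.5, 0.3]
opening: 0.899
```

Run:
```python
from h import *
st()
a=snap("side","s16");b=snap("top","t16")
i=[cv2.resize(np.clip(c*1.8,0,255).astype(np.uint8),None,fx=7,fy=7,interpolation=cv2.INTER_CUBIC) for c in (a[95:175,210:265],b[95:175,305:360])]
cv2.imwrite("pics/c16.png",np.hstack(i))
g=a.max(2).astype(float);E=[]
for v in range(121,133):
    row=g[v,229:240];k=np.where((row[:-1]<90)&(row[1:]>=90))[0][-1];E.append(229+k+(90-row[k])/(row[k+1]-row[k]))
print(np.round(E,2),np.polyfit(range(121,133),E,1)[0])
```

```text
t 19.8 pos [580.6 -51.3 271.2] x [ 0.833 -0.004 -0.553] y [-0.004 -1.     0.001] F [-0.1  0.5  0.3] op 0.899 q [-0.17  0.01  2.38  2.58  0.27 -1.12]
[232.26 232.45 232.53 232.68 232.74 232.79 232.98 232.98 232.97 233.22
 233.47 233.67] 0.11105429894559632
```

View pics/c16.png

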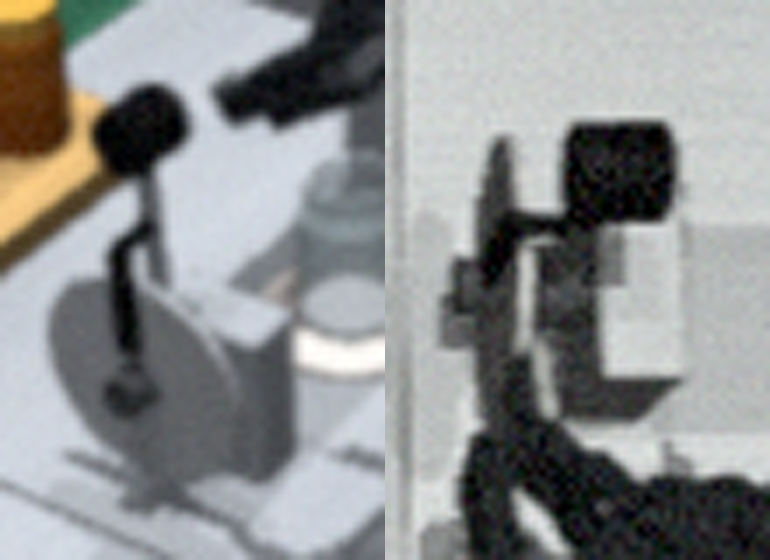

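Run:
```python
from h import *
s=cv2.imread("pics/s16.png");t=cv2.imread("pics/t16.png");res=[]
for im,(x0,y0,x1,y1) in((s,(221,104,239,121)),(t,(327,110,346,128))):
    m=(im[y0:y1,x0:x1].max(2)<45).astype(np.uint8);n,l,c4,c=cv2.connectedComponentsWithStats(m);k=1+np.argmax(c4[1:,4])
    c0=c4[k][:2]+c4[k][2:4]/2-.5+[x0,y0];print(c4[k],c[k]+[x0,y0],c0);res.append((c[k]+[x0,y0]+c0)/2)
X,g=tri(*res);print(X,g);H=np.array([644,-50.7,85]);d=X-H;print(np.hypot(d[0],d[2]),1.05+np.arctan2(d[0],d[2]))
for q in(1.0,1.05,1.1,1.15,1.2):
    dd=np.array([np.sin(q-1.05),0,np.cos(q-1.05)]);print(q,proj("side",np.array([642.6,-49.4,85])+130*dd).round(1),proj("top",np.array([645.6,-52,85])+130*dd).round(1),"ptip top",proj("top",np.array([645.6,-52,85])+82*dd+[0,12,0]).round(1))
print(t.max(2)[122:134,320:334])
C=np.array([644,-215.7,0]);jarov(C,12,{"side":(225,95),"top":(340,100)},"17",5)
```

```text
[  2   3  14  14 123] [229.34146341 113.66666667] [229.5 113.5]
[  0   3  19  15 218] [337.44495413 119.90366972] [336. 120.]
[652.94782542 -48.85880133 215.38221424] [np.float64(0.1325206063029307), np.float64(0.1325206063028103)]
130.6888877089934 1.1185202171414255
1.0 [[233.6 115.2]] [[338.1 125.5]] ptip top [[329.7 129.7]]
1.05 [[232.  114.5]] [[338.1 122.9]] ptip top [[329.7 128.2]]
1.1 [[230.4 114. ]] [[338.  120.4]] ptip top [[329.6 126.6]]
1.15 [[228.9 113.5]] [[337.9 117.9]] ptip top [[329.6 125.2]]
1.2 [[227.3 113.2]] [[337.7 115.5]] ptip top [[329.5 123.7]]
[[ 36  33  39  71 106 119 118 115 116  94  48  12   8  25]
 [ 35  28  39  66 100 114 115 116 117  97  52  13   8  18]
 [ 33  36  37  56  89 108 115 117 115 101  68  20   0   5]
 [ 35  32  17  23  38  55  67  71  74  70  46   3  19  13]
 [ 26  18   9  16  19  18  16  24  19  25  13   9   3   6]
 [ 26  10   6   8  14  19  15   6  16   1   8  18  21   5]
 [ 25  15   9   0  23  33  34  45  43  23   4  29  27  25]
 [  0  12   0  20  42  74  82  80  70  48  34  24  29  30]
 [  6   7   4  23  65  77  52  36  37  27  33  26  26  30]
 [  0  10   0  34  84 101  67  28  31  29  26  28  32  25]
 [  0   2  22  40  95 108  70  27  20  31  25  24  27  30]
 [ 14   4  33  35  92 110  73  23  25  29  35  25  32  33]]
```

View pics/ov17.png

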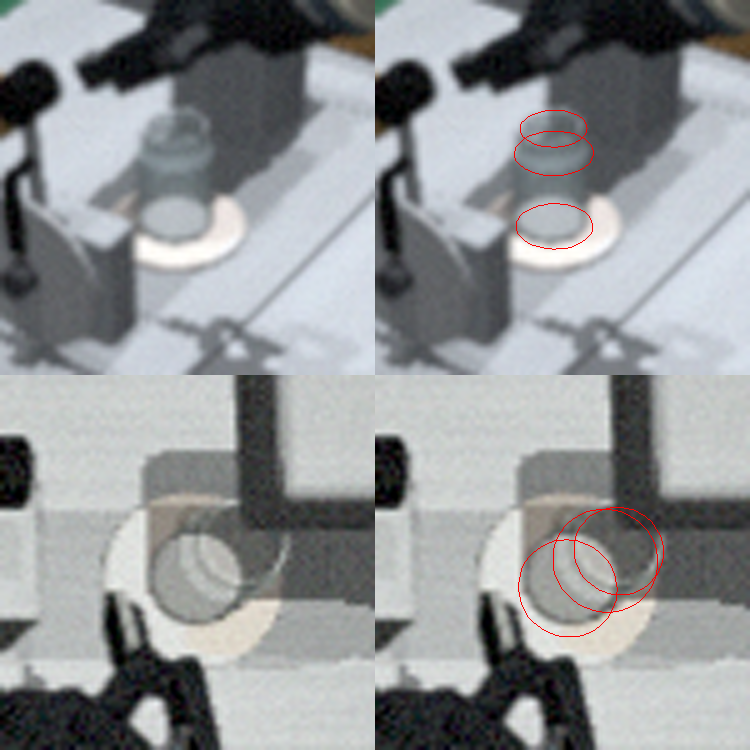

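Run:
```python
from h import *
print("jar bottom side",onz("side",225+174.5/5-.5,95+220/5-.5,13).round(1),"rest side (642.6,-214.4)")
print("jar bottom top",onz("top",340+195/5-.5,100+(577-375)/5-.5,13).round(1),"rest top (645.6,-217)")
```

```text
jar bottom side [ 651. -219.   13.] rest side (642.6,-214.4)
jar bottom top [ 650.7 -217.    13. ] rest top (645.6,-217)
```

Run:
```python
from h import *
a=cv2.imread("pics/side17.png");b=cv2.imread("pics/top17.png")
i=[cv2.resize(np.clip(c*2.0,0,255).astype(np.uint8),None,fx=10,fy=10,interpolation=cv2.INTER_CUBIC) for c in (a[110:155,242:280],b[118:163,358:396])]
cv2.imwrite("pics/c17.png",np.hstack(i))
```

```text
(no output)
```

View pics/c17.png

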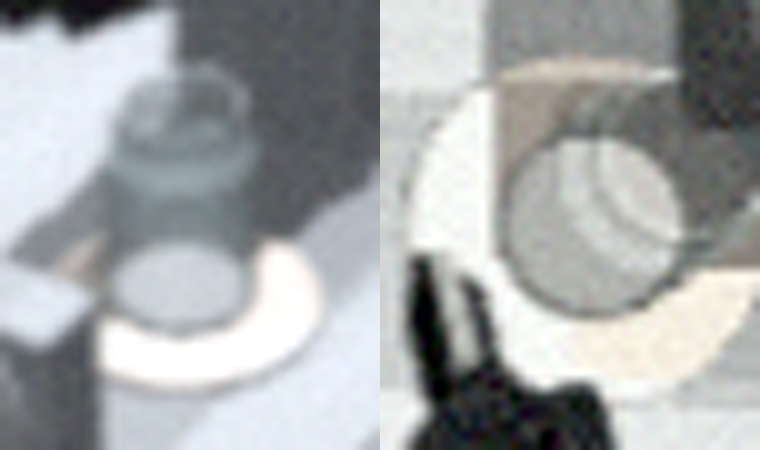

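Run:
```python
from h import *
def cen(n,pts,off,z,R):
    P=np.array([onz(n,p[0]/10+off[0]-.5,p[1]/10+off[1]-.5,z)[:2] for p in pts])
    g=least_squares(lambda c:np.hypot(*(P-c[:2]).T)-R,P.mean(0));f=least_squares(lambda c:np.hypot(*(P-c[:2]).T)-c[2],[*P.mean(0),R])
    return g.x.round(1),f.x.round(1)
print("side rest",cen("side",[(322,300),(310,340),(280,368),(235,387),(180,390),(130,380),(300,258),(270,238)],(242,110),12,55))
print("side jar",cen("side",[(112,285),(245,285),(178,240),(178,330),(130,255),(228,318)],(242,110),15,27))
print("top rest",cen("top",[(32,230),(110,85),(200,57),(280,66),(376,270),(350,320),(310,375),(45,165)],(358,118),12,55))
print("top jar",cen("top",[(118,226),(303,226),(210,135),(210,318)],(358,118),15,27))
```

```text
side rest (array([ 644.8, -213.8]), array([ 644.3, -213.9,   54.6]))
side jar (array([ 651.3, -219.6]), array([ 651.3, -219.7,   28.3]))
top rest (array([ 649.4, -216.2]), array([ 650.4, -216.7,   53.1]))
top jar (array([ 649.5, -216.4]), array([ 649.5, -216.4,   28.2]))
```

Run:
```python
from rig import r,sign_off
print(r.sense()["contact_force"],abs(r.sense()["qvel"]).max(),r.sense()["clock"]);print(sign_off())
```

```text
[0.17239362 0.38052503 0.2187971 ] 0.012276356498731423 20.0
the job is handed in; nothing more can be done
None
```

The empty jar is standing on the filler's rest, released. The lever was then swung up into line with the set-pointer and left there. I handed the job in at 20 s, and no verdict was reported.

- **Jar:** I gripped it leaning back 45°, stood it on the rest, released it and backed out before touching the lever. It stands upright. The two cameras disagree on how well it is centred: about 0 mm off in the top view and about 9 mm off in the side view. Both are inside the 15 mm limit.
- **Lever:** I gripped it by the knob's flat ends. During the swing the arm's own position put the lever about 0.07 rad further along than the pictures did, so I went by the pictures. After release it read 1.12 rad by triangulating the knob and about 1.09 rad by the slope of the rod.
- **Pointer:** It reads about 1.10 to 1.115 rad, so the lever is within about 0.03 rad of it. Its pixels are unchanged from the start.
- **Gripper:** At the end it was open and about 120 mm clear of the knob. The force reading was at noise level, about 0.5 N.
- **Lidded jars:** They looked undisturbed in the pictures taken while I lifted the jar. I did not measure their positions again at the end.

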